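# Top up the spring magazine of knife-handle scales

## Robot

A 6-joint arm with a two-finger parallel gripper is mounted at the origin on the work surface. World frame = base frame: x ahead of the robot, y to its left, z up, the work surface at z = 0. Lengths are in m, angles in rad, forces in N, time in s.
With the tool pointing down it reaches from about 0.325 to 0.875 m from the base axis. Payload 4.4 kg.
Tool frame: the origin (TCP) lies midway between the tips of the shut fingers; the grasp point (between the pads) lies behind it (manip.pinch_z is the z of the grasp point in the tool frame, in m); z points along the fingers, y is the direction in which the jaws open and shut (so a half turn about z gives the same grasp; the last joint's range is limited). The gripper opens to 85 mm and grips with 20 to 120 N. Pads are 22 mm wide; open, the fingers measure 114 mm over their backs; the gripper's body (76 mm by 85 mm) begins 54 mm behind the grasp point. The pads swing forward as they close: fully open they stand 13 mm farther back than shut.
Start: joints at [1.056, 0.207, 1.542, -0, 1.393, -0.15], TCP at [0.205, 0.537, 0.192] pointing down, gripper open.
Joint ranges: [-2.73, 2.73], [-0.86, 2.22], [0.23, 2.46], [-1.11, 4.25], [0.08, 2.63], [-2.82, 2.82]. Speed limits (rad/s): [2.79, 2.79, 3.14, 3.14, 3.14, 3.14].

## Interface

Orientations are given as a unit quaternion [w, x, y, z].
In Python, from rig import manip, eyes gives the robot as it stands. The module is installed in compiled form; this text tells all that it offers.
- The arm moves only by the shell command python3 -m crank 'ROWS' [FORCE]. ROWS is JSON, a list that holds one entry, the list of rows, each a list of 7 numbers: the opening, from 0 (shut) to 1 (fully open), then the shift along the tool's x, y, z in mm, then the turn, a rotation vector about the tool's x, y, z in rad. In form: [[[jaw, tx, ty, tz, ax, ay, az], ...]]. A call has 1 to 12 rows; each row is the pose to reach, as a shift and turn from the pose commanded when the call began, along the tool's axes at that moment; what a row does not reach only later rows make up. A row lasts 1/10 s, in which the tool goes at most 50 mm and 8.59 degrees, less where a joint would pass 70% of its speed; a pose out of reach is approached as far as the arm can. A call with a gripper value outside its range is refused whole. The fingers move at their own pace and stop on an object; FORCE is the grip in N (left out, the last holds). Time passes only in rows, so rows that repeat a pose let the fingers close. It gives the time, the measured TCP pose, the force and the opening at its end, in the units of the state.
- manip.read_state(): the state, without advancing time (a new reading comes with each control period).
- eyes.grab_frame(name): name is "scene" or "top"; returns the picture (384x512x3 uint8, red, green, blue); there is no depth.
- eyes.camera_params(name): a dict with "camera_matrix" (3x3 intrinsics, pixels), "extrinsics" (4x4, takes a point from camera to world coordinates). Camera axes: x right, y down, z forward; pixel columns grow to the right and rows downward; lengths in m; the calibration is good to about 2 mm. A picture is of the moment at which its call begins. camera_params takes no time and is no camera call.
- manip.sign_off(): hands the job in, once; it reports no verdict.
The state is a dict: "t": time; "joint_positions": joint angles; "joint_vel": joint speeds; "tau": joint torques, N m; "eef_pos": TCP position; "tcp_rot": TCP orientation; "force": force on the tool from outside, world axes, zero at the start; "ft_torque": the same for the moment, N m; "grip_width": opening from 0.0 (shut) to 1.0 (fully open).
Only numpy, scipy, OpenCV 4.12 (cv2) and the standard library are available. Lean on these libraries where they do the work, as an engineer would, in place of code of your own. Each camera call takes 0.05 s, during which the arm holds its last target.

## Task

Take the dark red handle scale from the tray and load it on top of the stack in the green spring magazine: hook one end under the fixed lip at the magazine's low end, press the scale down against the spring and level it until the latch bolt at the high end has sprung back over it. Leave it lying flat and held in the magazine between lip and bolt, and leave the pale scale, the knife, the whetstone and the jar where they are.

Things in the scene. Friction and masses are not known exactly. Their poses are not given: they have to be found in the camera images.
- scale_red: The loose knife-handle scale to load: a flat dark red wooden slab 110 x 32 x 10 mm (x, y, z), about 28 g, with two dark pin holes; lies flat in the tray. Origin at the centre of its underside; x along its length, y across its width, z up through its thickness. Either end may go first, either face may be up.
- scale_tan: A bystander: a loose pale tan scale of the same size (110 x 32 x 10 mm), flat in the same tray; origin and axes as on the red one. Not to be used or moved.
- tray: Fixed shallow aluminium tray 180 x 280 x 10 mm (x, y, z) with 3 mm floor and walls; origin at the centre of its underside on the bench. The scales lie on its floor, 3 mm above the bench.
- stand: Fixed green stand that carries the magazine; base plate 185 x 100 x 10 mm, origin on the bench straight below pocket. In the pocket frame, corner guides stand beside the scales at 38 < |x| < 56.5 mm, 3 mm thick, tops flared outward from z = 0 to 9 mm (to |y| = 26 mm); between them both long sides are open for fingers, top to bottom.
- pocket (a point): Middle of the magazine's pocket, in the plane of the underside of lip and bolt, 100 mm above the bench. It slopes up towards the robot's left (within 0.3 rad of +y) by 24 degrees: x points up the slope from lip to bolt, y is level across, z square out of the mouth. Pocket 113 mm long (x = -56.5 to 56.5), 36 mm wide. A loaded scale lies flat, upper face at z = 0, underside at z = -10 mm.
- lip (a point): Middle of the inner lower edge of the fixed steel lip at the low end: x = -46.5, y = 0, z = 0 mm in the pocket frame, same axes. The lip is 4 mm thick (z = 0 to 4), 45 mm wide and overhangs the pocket by 10 mm down to the end wall at x = -56.5 mm. To slip a scale tilted by some 15 degrees to the pocket under it, its low end must first push the stack down 13 to 14 mm.
- stacked_top: The upper of the two dark red scales already in the magazine, same size and axes as scale_red (origin under its middle), pressed up against lip and bolt by the follower: its upper face lies at z = 0 of the pocket frame. It stays in, below the new one.
- follower (a joint): Travel of the spring follower under the stack, m, growing as the stack is pressed down: 0 with the present two scales, 0.010 with one more loaded, stop at 0.022. About 4.5 N of push at 0, rising 1.5 N per 10 mm; it does not tip.
- bolt (a joint): Spring latch bolt at the high end, m: 0 fully out, 0.008 fully drawn back (up the slope). 1 to 3 N along its travel. A scale end pushed down on its bevelled nose drives it back (up to about 8 N on the scale's end); it springs out again once the scale's upper face is 1 to 3 mm below z = 0 of the pocket frame.
- bolt_nose (a point): Tip of the bolt's nose, lower edge: x = 50.5, z = 0 mm in the pocket frame when out (6 mm over the pocket), same axes. Bolt 16 mm wide, flat underside; nose bevelled, from z = 2 mm at the tip steeply up to z = 10 mm. Its steel guide block, from x = 61 mm, rises to z = 11.5 mm; a small black knob ends at x = 107 mm.
- knife: A bystander: loose finished knife lying flat on the bench beyond the work, about 290 mm long with a dark wooden handle 18 mm thick; origin under the front end of the handle, blade along x.
- whetstone: A bystander: loose two-layer whetstone, 180 x 60 x 26 mm, grey below and reddish above; origin at the centre of its underside.
- jar: A bystander: loose closed jar of brass pins, 60 mm across, 75 mm high; origin at the centre of its underside.
Things that resemble listed ones, but are neither listed nor needed, are in the scene too. Leave any blue, pink or yellow look-alike of the scale_red alone.

How it is judged:
At the end, for the whole second after the job is handed in: The red scale lies on the stack, its middle within 5 mm of the pocket's middle along and across, its outer face within 2.5 mm of the underside of lip and bolt, level with the pocket within 0.05 rad, at rest; follower down by over 8 mm; latch bolt within 2 mm of fully out over it (x of scale_red in the frame of pocket between -0.005 and 0.005 m and y of scale_red in the frame of pocket between -0.005 and 0.005 m and (z of scale_red in the frame of pocket between -0.0125 and -0.008 m or (z of scale_red in the frame of pocket between -0.0025 and 0.002 m and angle between scale_red's own z axis and vertical above 1.6 rad)) and angle between the z axis of scale_red and the z axis of pocket, either way round below 0.05 rad and value of joint follower above 0.008 m and value of joint bolt below 0.002 m and linear speed of scale_red below 0.02 m/s); the robot touches nothing.
It fails at once if a bystander (pale scale, knife, whetstone or jar) is moved by more than 30 mm (distance of any of scale_tan, knife, whetstone, jar from where it was at the start of the episode above 0.03 m).
It also fails if it takes over 45 s, if anything falls off the work surface, if the arm or the gripper's body presses on something with over 40 N, if the wrist force passes 120 N, or if a joint passes its speed limit or range.

## Working session

There is one attempt and no reset: what is moved stays moved. The work goes in short steps, Python scripts to look and compute and a shell command to move; the robot and the scene stay as the last step left them, time stands still between calls to the robot, and variables do not carry over. Pictures are saved under pics/ and viewed, and the job is handed in when it is done.

```bash
mkdir -p pics; ls; python3 - <<'E'
from rig import manip, eyes
import cv2
print(manip.read_state()); print(manip.pinch_z)
for n in ("scene","top"):
    p=eyes.camera_params(n); print(n,p)
    cv2.imwrite(f"pics/{n}0.png",cv2.cvtColor(eyes.grab_frame(n),cv2.COLOR_RGB2BGR))
E
```

```text
pics
{'t': 0.0, 'joint_positions': array([ 1.05553872e+00,  2.07410807e-01,  1.54297952e+00,  3.33253366e-06,
        1.39352195e+00, -1.50514147e-01]), 'joint_vel': array([ 0.00031957, -0.00090908,  0.00136378,  0.00134575,  0.00094491,
        0.00102517]), 'tau': array([-2.35424632e-03, -3.83014977e+01, -2.91601878e+01, -5.40482852e-04,
        1.04526427e-02, -8.92765030e-06]), 'eef_pos': array([0.20469477, 0.53640734, 0.19101898]), 'tcp_rot': array([-3.80543462e-04,  1.81362648e-01,  9.83415601e-01, -1.09560560e-03]), 'force': array([-0.28235857, -0.1154422 , -0.12569725]), 'ft_torque': array([-0.00157284,  0.07371598, -0.04194141]), 'grip_width': 0.9986662369490883}
-0.0187
scene {'camera_matrix': array([[481.55941538,   0.        , 254.14879966],
       [  0.        , 481.55941538, 186.75293974],
       [  0.        ,   0.        ,   1.        ]]), 'extrinsics': array([[-0.19641027,  0.78908865, -0.58203273,  1.36878818],
       [ 0.98047642,  0.16376752, -0.10884018,  0.08921672],
       [ 0.00943351, -0.5920467 , -0.80584844,  1.2860713 ],
       [ 0.        ,  0.        ,  0.        ,  1.        ]])}
top {'camera_matrix': array([[493.85830514,   0.        , 261.32524033],
       [  0.        , 493.85830514, 189.68762757],
       [  0.        ,   0.        ,   1.        ]]), 'extrinsics': array([[-0.00541224, -0.9902845 ,  0.13895079,  0.35372093],
       [-0.9999381 ,  0.00671037,  0.00887558, -0.07145344],
       [-0.00972176, -0.13889415, -0.99025951,  1.41155416],
       [ 0.        ,  0.        ,  0.        ,  1.        ]])}
```

View pics/scene0.png

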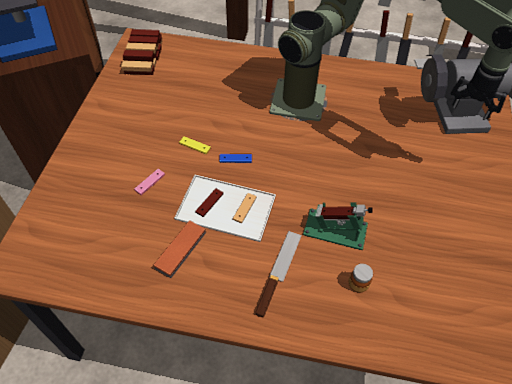

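View pics/top0.png

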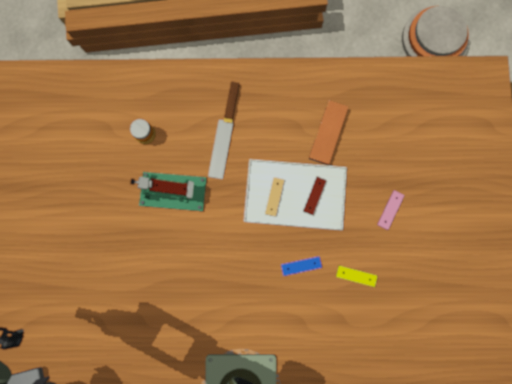

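Candidates for the red scale (scene/top pixels):
- Dark red in the tray: (209,202)/(315,196). This is my choice.
- Tan in the tray: (245,208)/(275,197).
- Scale in the magazine: (342,211)/(172,187).
- Blue: (236,158)/(302,266).
- Yellow: (195,144)/(357,276).
- Pink: (149,181)/(391,210).
- Stacked pile at scene (142,50).

Close crops next.

```bash
python3 - <<'E'
import cv2, numpy as np
s=cv2.imread("pics/scene0.png");t=cv2.imread("pics/top0.png")
def crop(im,x,y,w,h,k): return cv2.resize(im[y:y+h,x:x+w],None,fx=k,fy=k,interpolation=cv2.INTER_CUBIC)
cv2.imwrite("pics/s_tray.png",crop(s,170,170,110,75,7))
cv2.imwrite("pics/t_tray.png",crop(t,240,155,112,80,7))
cv2.imwrite("pics/s_mag.png",crop(s,295,190,90,65,8))
cv2.imwrite("pics/t_mag.png",crop(t,125,160,90,60,8))
E
```

```text
(no output)
```

View pics/s_tray.png

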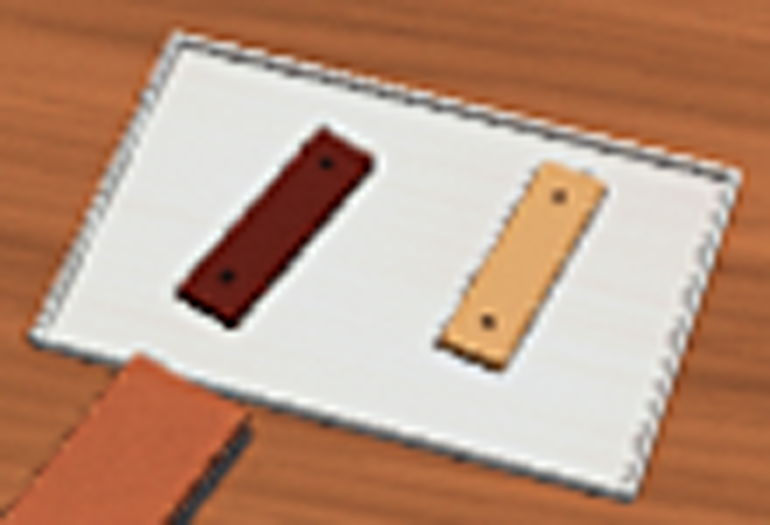

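View pics/t_tray.png

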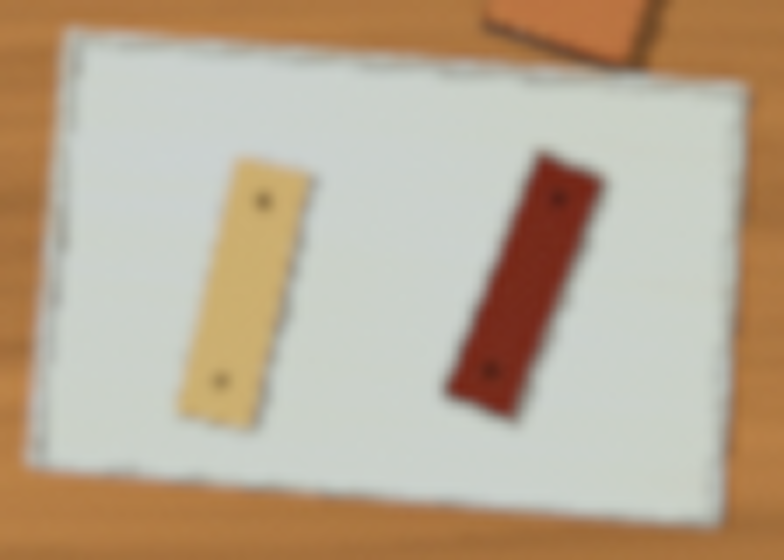

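View pics/s_mag.png

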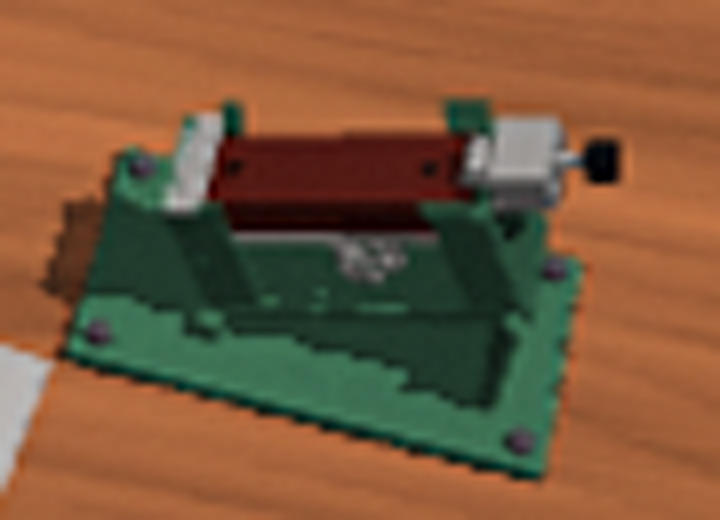

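View pics/t_mag.png

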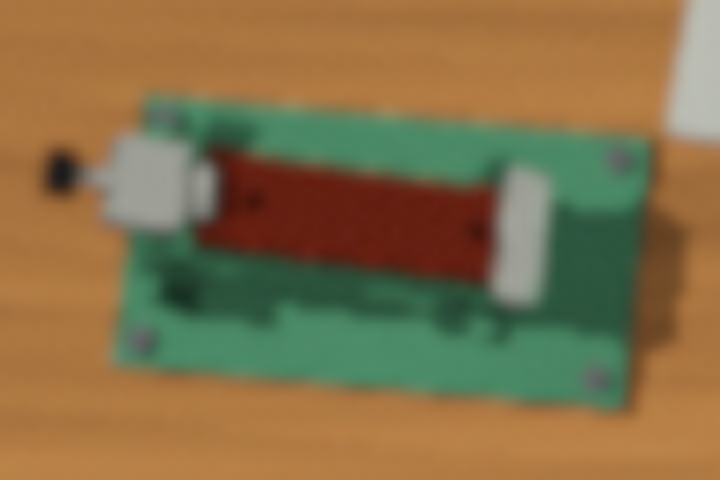

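```bash
cat > h.py <<'E'
import numpy as np, cv2
from scipy.optimize import least_squares
from scipy.spatial.transform import Rotation as R
from rig import eyes
C={n:eyes.camera_params(n) for n in("scene","top")}
def proj(n,P):
    E=C[n]["extrinsics"];p=(np.atleast_2d(P)-E[:3,3])@E[:3,:3];q=p@C[n]["camera_matrix"].T
    return q[:,:2]/q[:,2:]
def unc(p,o,k): return (np.array(p,float)+.5)/k-.5+np.array(o)
def tri(a,b):
    f=lambda P:np.r_[proj("scene",P)[0]-a,proj("top",P)[0]-b]
    r=least_squares(f,[.5,0,.05]);return r.x,np.abs(r.fun).max()
E
python3 - <<'E'
from h import *
S=lambda p:unc(p,(170,170),7);T=lambda p:unc(p,(240,155),7)
SM=lambda p:unc(p,(295,190),8);TM=lambda p:unc(p,(125,160),8)
np.set_printoptions(precision=4,suppress=True)
for n,a,b in [("hole far",(227,276),(558,198)),("hole near",(326,162),(490,370)),
  ("c1",(322,127),(445,392)),("c2",(375,158),(517,418)),("tanhole far",(487,322),(263,200)),("tanhole near",(558,196),(221,380))]:
    print(n,*tri(S(a),T(b)))
for n,a,b in [("hole hi",(429,168),(253,200)),("hole lo",(235,167),(478,230)),
  ("s1",(141,166),(596,378)),("s2",(97,333),(620,158)),("s3",(520,440),(170,115)),("s4",(554,267),(143,340)),("knob",(602,161),(61,172))]:
    print(n,*tri(SM(a),TM(b)))
E
```

```text
hole far [ 0.5687 -0.226   0.0133] 0.41937281681290983
hole near [ 0.4983 -0.197   0.0137] 0.5230519050243743
c1 [ 0.4896 -0.1869  0.0305] 4.5104266402125575
c2 [ 0.4782 -0.1969 -0.0078] 4.630332608102975
tanhole far [ 0.5688 -0.1055  0.0129] 0.43922661431079746
tanhole near [ 0.4949 -0.0878  0.0133] 0.5301630182838153
hole hi [0.5514 0.2184 0.1152] 0.5875286687200969
hole lo [0.5451 0.1493 0.0852] 0.18036906875386194
s1 [0.5021 0.1174 0.0126] 0.5526619068846799
s2 [0.5816 0.1101 0.0116] 0.4294115425167888
s3 [0.5978 0.2723 0.0145] 0.2662484795205273
s4 [0.5167 0.2803 0.0128] 0.2574212050964775
knob [0.5565 0.275  0.1447] 0.4441925996759437
```

The crops show the tray scale dark red with two pin holes, so the choice stands. Its height triangulates to 13 mm, and the magazine's pocket middle to 100 mm. Next I refine the poses and compute the reach.

```bash
cat >> h.py <<'E'
from rig import manip
def q2R(q): return R.from_quat([q[1],q[2],q[3],q[0]])
def delta(pos,rot,s=None):
    s=s or manip.read_state(); Rc=q2R(s["tcp_rot"])
    return np.round(np.r_[Rc.inv().apply(np.array(pos)-s["eef_pos"])*1000,(Rc.inv()*rot).as_rotvec()],4)
def down(a): # tool down, tool y at angle a
    y=np.array([np.cos(a),np.sin(a),0]);z=np.array([0,0,-1.]);return R.from_matrix(np.c_[np.cross(y,z),y,z])
def slab(x,y,z,rot,zt=.01):
    return np.array([x,y,z])+rot.apply([[.055,.016,zt],[.055,-.016,zt],[-.055,-.016,zt],[-.055,.016,zt],[.038,0,zt],[-.038,0,zt]])
E
python3 - <<'E'
from h import *
np.set_printoptions(precision=4,suppress=True)
S=lambda p:unc(p,(170,170),7);T=lambda p:unc(p,(240,155),7)
obsT=T([(540,152),(605,180),(517,420),(445,392),(558,198),(490,370)])
obsS=S([(178,288),(238,318),(375,158),(322,127),(227,276),(326,162)])
def f(v):
    P=slab(v[0],v[1],.003,R.from_euler("z",v[2]))
    P=P[[1,0,3,2,4,5]] if 0 else P
    return np.r_[(proj("top",P)-obsT).ravel(),(proj("scene",P)-obsS).ravel()]
r=least_squares(f,[.53,-.21,-.39]);print(r.x,np.round(r.fun.reshape(-1,2),2))
x,y,yaw=r.x
print(delta((x,y,.06),down(yaw+np.pi/2)))
SM=lambda p:unc(p,(295,190),8);TM=lambda p:unc(p,(125,160),8)
def pk(v):
    th=v[2];xh=np.array([np.sin(th),np.cos(th),0]);a=np.radians(24)
    X=np.cos(a)*xh+np.sin(a)*np.array([0,0,1]);Y=np.array([-np.cos(th),np.sin(th),0]);return np.c_[X,Y,np.cross(X,Y)]
def g(v):
    M=pk(v);o=np.array([v[0],v[1],.1])
    H=o+np.array([[.038,0,0],[-.038,0,0],[-.0465,.0225,.004],[-.0465,-.0225,.004],[-.0565,.0225,.004],[-.0565,-.0225,.004]])@M.T
    return np.r_[(proj("scene",H[:2])-SM([(429,168),(235,167)])).ravel(),(proj("top",H)-TM([(253,200),(478,230),(495,300),(505,165),(537,303),(548,178)])).ravel()]
r=least_squares(g,[.548,.184,.093]);print(r.x,np.round(r.fun.reshape(-1,2),2))
E
```

```text
[ 0.5333 -0.2116 -0.3947] [[ 0.   -0.88]
 [ 1.13 -0.72]
 [-0.37  0.45]
 [-0.58  0.19]
 [ 0.47  0.05]
 [ 0.44 -0.06]
 [ 8.1   4.4 ]
 [-8.52 -4.68]
 [-7.3  -4.98]
 [ 8.17  3.92]
 [ 0.36 -0.  ]
 [ 0.53  0.17]]
[-573.8913 -581.413   132.123    -0.0021   -0.0003    0.0299]
[0.5479 0.1838 0.0936] [[ 0.61 -0.16]
 [ 0.17 -0.  ]
 [ 0.51  0.03]
 [ 0.2   0.17]
 [ 0.59 -0.11]
 [ 1.14  0.43]
 [-1.08 -0.01]
 [-0.68 -0.68]]
```

```bash
python3 -m crank '[[[0.55,-34,-35,0,0,0,0.03],[0.55,-68,-70,0,0,0,0.03],[0.55,-102,-105,0,0,0,0.03],[0.55,-136,-140,0,0,0,0.03],[0.55,-170,-175,0,0,0,0.03],[0.55,-204,-210,0,0,0,0.03],[0.55,-239,-243,0,0,0,0.03],[0.55,-273,-277,0,0,0,0.03],[0.55,-307,-311,0,0,0,0.03],[0.55,-341,-346,0,0,0,0.03],[0.55,-376,-380,0,0,0,0.03],[0.55,-410,-415,0,0,0,0.03]]]' 100
python3 - <<'E'
from h import *
np.set_printoptions(precision=4,suppress=True)
print(delta((.5333,-.2116,.06),down(-.3947+np.pi/2)),manip.read_state()["force"])
E
```

```text
t: 1.3
eef_pos: [0.4403, 0.0013, 0.192]
tcp_rot: [-0.0, 0.196, 0.981, 0.0]
force: [0.7, 0.9, 0.2]
grip_width: 0.547
[-167.8097 -160.7022  131.9121    0.0003   -0.0001   -0.0005] [0.7272 0.8872 0.1753]
```

```bash
python3 -m crank '[[[0.55,-34,-32,0,0,0,0],[0.55,-68,-64,0,0,0,0],[0.55,-101,-97,0,0,0,0],[0.55,-135,-129,0,0,0,0],[0.55,-160,-153,20,0,0,0],[0.55,-168,-161,60,0,0,0],[0.55,-168,-161,100,0,0,0],[0.55,-168,-161,130,0,0,0],[0.55,-168,-161,155,0,0,0],[0.55,-168,-161,160,0,0,0],[0.55,-168,-161,160,0,0,0]]]'
python3 - <<'E'
from h import *
np.set_printoptions(precision=4,suppress=True)
print(delta((.5333,-.2116,.008),down(-.3947+np.pi/2)),manip.read_state()["force"])
s=eyes.grab_frame("scene");t=eyes.grab_frame("top")
a=cv2.resize(s[140:240,150:290],None,fx=5,fy=5,interpolation=2)[:, :,::-1]
cv2.imwrite("pics/pre1.png",a)
E
```

```text
t: 2.4
eef_pos: [0.5322, -0.2094, 0.031]
tcp_rot: [-0.001, 0.196, 0.981, 0.001]
force: [0.0, 0.3, -0.1]
grip_width: 0.55
[-1.9339 -1.6058 22.9964  0.0004 -0.003  -0.0001] [ 0.0022  0.2804 -0.1414]
```

View pics/pre1.png

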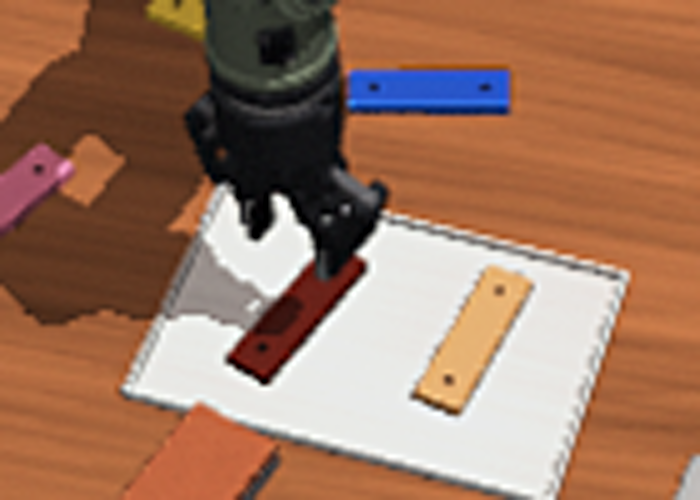

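The fingers straddle the red scale, with tips at about (258,235) and (328,275) in the crop. I'm going down.

```bash
python3 -m crank '[[[0.55,-1,-1,10,0,0,0],[0.55,-1,-1,18,0,0,0],[0.55,-1,-1,22,0,0,0],[0.55,-1,-1,24,0,0,0],[0.55,-1,-1,24,0,0,0]]]'
python3 - <<'E'
from h import *
np.set_printoptions(precision=4,suppress=True)
print(delta((.5333,-.2116,.008),down(-.3947+np.pi/2)),manip.read_state()["force"])
E
```

```text
t: 3.0
eef_pos: [0.5335, -0.2111, 0.0077]
tcp_rot: [-0.0, 0.196, 0.981, 0.0]
force: [0.7, 0.1, 0.6]
grip_width: 0.551
[-0.036  -0.5134 -0.2806  0.0001 -0.0009 -0.0001] [0.7228 0.0614 0.5727]
```

```bash
python3 -m crank '[[[0.46,0,0,1,0,0,0],[0.46,0,0,2,0,0,0],[0.46,0,0,2,0,0,0]]]'
python3 -m crank '[[[0.46,0,0,1,0,0,0],[0.46,0,0,2,0,0,0],[0.46,0,0,2,0,0,0]]]'
python3 - <<'E'
from h import *
s=eyes.grab_frame("scene")
cv2.imwrite("pics/pre2.png",cv2.resize(s[160:230,170:250],None,fx=8,fy=8,interpolation=2)[:, :,::-1])
E
```

```text
t: 3.3
eef_pos: [0.5339, -0.2113, 0.0062]
tcp_rot: [0.0, 0.196, 0.981, -0.0]
force: [0.3, -0.2, 0.4]
grip_width: 0.459
t: 3.6
eef_pos: [0.5337, -0.2113, 0.004]
tcp_rot: [-0.0, 0.196, 0.981, 0.0]
force: [-1.2, 0.0, -0.1]
grip_width: 0.462
```

View pics/pre2.png

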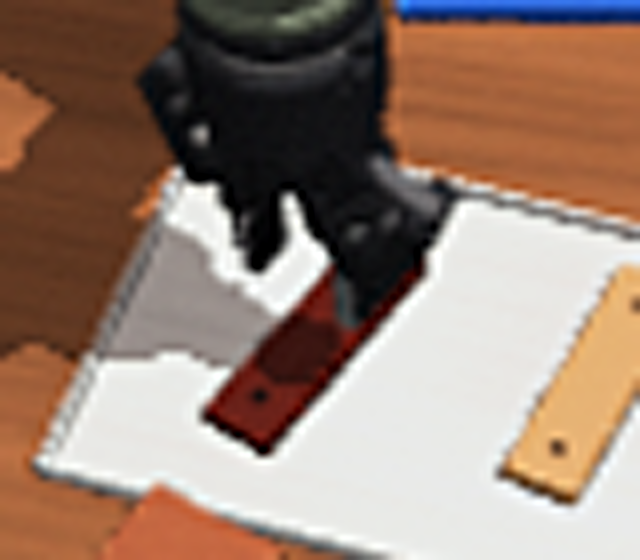

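```bash
python3 -m crank '[[[0.46,0,0,1,0,0,0],[0.46,0,0,2,0,0,0],[0.46,0,0,2,0,0,0]]]'
python3 -m crank '[[[0.46,0,0,0.5,0,0,0],[0.46,0,0,1,0,0,0],[0.46,0,0,1,0,0,0]]]'

```

```text
t: 3.95
eef_pos: [0.5337, -0.2113, 0.002]
tcp_rot: [-0.0, 0.196, 0.981, 0.0]
force: [-0.0, 0.3, -0.5]
grip_width: 0.461
t: 4.25
eef_pos: [0.5337, -0.2113, 0.0011]
tcp_rot: [-0.0, 0.196, 0.981, 0.0]
force: [0.6, 0.5, -0.2]
grip_width: 0.461
```

```bash
python3 -m crank '[[[0.46,0,0,1,0,0,0],[0.46,0,0,1,0,0,0]]]'
python3 -m crank '[[[0.3,0,0,0,0,0,0],[0.2,0,0,0,0,0,0],[0.2,0,0,0,0,0,0],[0.2,0,0,0,0,0,0]]]' 100

```

```text
t: 4.45
eef_pos: [0.5337, -0.2113, 0.0]
tcp_rot: [-0.0, 0.196, 0.981, 0.0]
force: [-1.2, 0.9, -0.5]
grip_width: 0.458
t: 4.85
eef_pos: [0.5338, -0.2113, 0.0002]
tcp_rot: [0.0, 0.196, 0.981, -0.0]
force: [0.2, 0.3, 0.9]
grip_width: 0.202
```

```bash

python3 - <<'E'
from h import *
s=eyes.grab_frame("scene");t=eyes.grab_frame("top")
cv2.imwrite("pics/g1.png",np.vstack([cv2.resize(s[160:230,170:270],None,fx=6,fy=6,interpolation=2)[:, :,::-1]]))
cv2.imwrite("pics/g1t.png",cv2.resize(t[150:240,240:350],None,fx=6,fy=6,interpolation=2)[:, :,::-1])
E
```

```text
(no output)
```

View pics/g1.png

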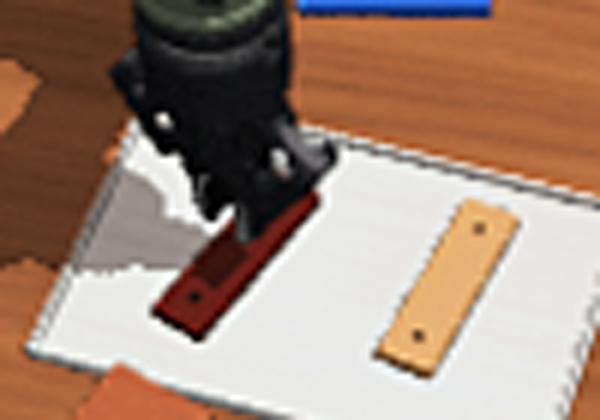

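View pics/g1t.png

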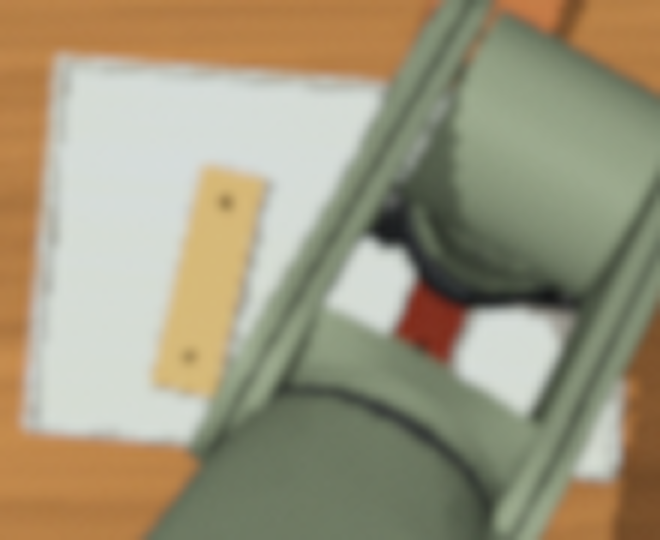

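```bash

python3 - <<'E'
from h import *
s=manip.read_state();Rc=q2R(s["tcp_rot"])
for g in(8.5,-8.5):
  for x in(-11,11):
    for z in (0,-10,-15,-20):
        P=s["eef_pos"]+Rc.apply(np.array([x,g,z])/1000)
        p=proj("scene",P)[0]; print(g,x,z,np.round((p-[170,160]+.5)*6-.5,0))
E
```

```text
8.5 -11 0 [242. 283.]
8.5 -11 -10 [241. 273.]
8.5 -11 -15 [240. 268.]
8.5 -11 -20 [240. 262.]
8.5 11 0 [267. 255.]
8.5 11 -10 [266. 245.]
8.5 11 -15 [265. 239.]
8.5 11 -20 [265. 234.]
-8.5 -11 0 [217. 268.]
-8.5 -11 -10 [216. 258.]
-8.5 -11 -15 [215. 253.]
-8.5 -11 -20 [214. 247.]
-8.5 11 0 [242. 241.]
-8.5 11 -10 [240. 230.]
-8.5 11 -15 [240. 225.]
-8.5 11 -20 [239. 219.]
```

The jaws shut to 0.20 with the scale's centre still lying under the tips, so the tips were above the scale: they stand well behind the TCP. I'll reopen and feel my way further down.

```bash
python3 -m crank '[[[0.5,0,0,0,0,0,0],[0.5,0,0,0,0,0,0],[0.5,0,0,1.5,0,0,0],[0.5,0,0,3,0,0,0],[0.5,0,0,3,0,0,0]]]'
python3 -m crank '[[[0.5,0,0,1.5,0,0,0],[0.5,0,0,3,0,0,0],[0.5,0,0,3,0,0,0]]]'

```

```text
t: 5.45
eef_pos: [0.5335, -0.2112, -0.0032]
tcp_rot: [-0.0, 0.196, 0.981, 0.0]
force: [0.2, 0.2, 1.0]
grip_width: 0.497
t: 5.75
eef_pos: [0.5335, -0.2112, -0.0062]
tcp_rot: [-0.0, 0.196, 0.981, 0.0]
force: [-0.6, 0.1, 1.4]
grip_width: 0.497
```

```bash
python3 -m crank '[[[0.5,0,0,1.5,0,0,0],[0.5,0,0,3,0,0,0],[0.5,0,0,3,0,0,0]]]'
python3 -m crank '[[[0.5,0,0,1,0,0,0],[0.5,0,0,2,0,0,0],[0.5,0,0,2,0,0,0]]]'
python3 - <<'E'
from h import *
s=eyes.grab_frame("scene")
cv2.imwrite("pics/g2.png",cv2.resize(s[160:230,170:270],None,fx=7,fy=7,interpolation=2)[:, :,::-1])
E
```

```text
t: 6.05
eef_pos: [0.5336, -0.2112, -0.0091]
tcp_rot: [-0.0, 0.196, 0.981, 0.0]
force: [0.2, 0.7, -0.0]
grip_width: 0.499
t: 6.35
eef_pos: [0.5337, -0.2113, -0.011]
tcp_rot: [-0.0, 0.196, 0.981, 0.0]
force: [-0.0, 0.6, 0.2]
grip_width: 0.502
```

View pics/g2.png

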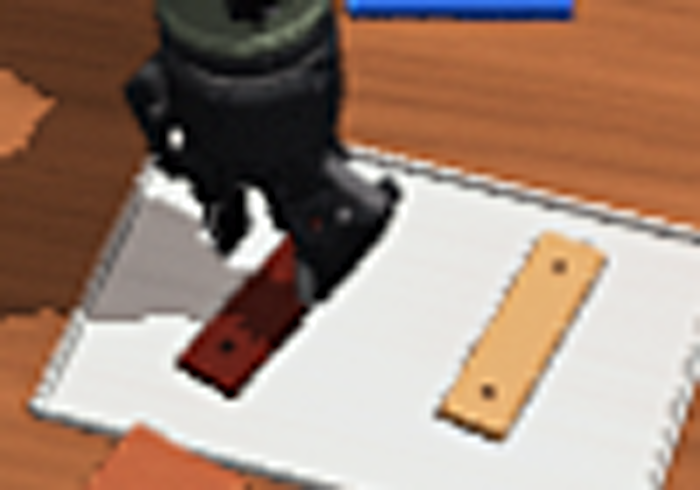

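```bash
python3 -m crank '[[[0.35,0,0,0,0,0,0],[0.25,0,0,0,0,0,0],[0.25,0,0,0,0,0,0],[0.25,0,0,0,0,0,0]]]' 60

```

```text
t: 6.8
eef_pos: [0.5338, -0.2113, -0.0108]
tcp_rot: [0.0, 0.196, 0.981, -0.0]
force: [0.3, 1.0, 0.4]
grip_width: 0.25
```

```bash
python3 - <<'E'
from h import *
s=eyes.grab_frame("scene")
cv2.imwrite("pics/g3.png",cv2.resize(s[160:230,170:270],None,fx=7,fy=7,interpolation=2)[:, :,::-1])
print(manip.read_state())
E
```

```text
{'t': 6.85, 'joint_positions': array([-5.27700628e-01,  4.48602924e-01,  1.69090319e+00, -3.87001443e-05,
        1.00195329e+00, -1.70367941e+00]), 'joint_vel': array([-0.00013727,  0.00159092, -0.0001206 ,  0.00129404,  0.00160451,
        0.00157789]), 'tau': array([ 5.58672018e-04, -4.19991946e+01, -2.27501106e+01, -2.80941613e-04,
        2.93089970e-04,  2.03393330e-05]), 'eef_pos': array([ 0.53384668, -0.21138425, -0.01076607]), 'tcp_rot': array([ 5.77352893e-05,  1.96118873e-01,  9.80580126e-01, -3.70298127e-05]), 'force': array([ 0.82764364, -1.01460919,  0.75482743]), 'ft_torque': array([-0.013374  ,  0.00632078,  0.02684145]), 'grip_width': 0.24661015362001243}
```

View pics/g3.png

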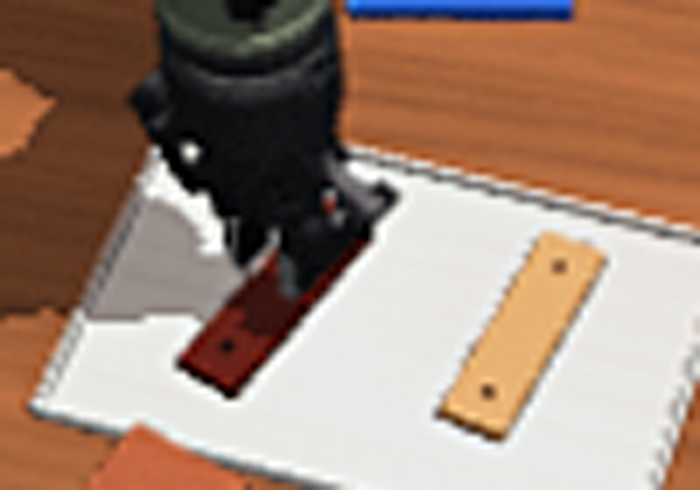

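```bash
python3 - <<'E'
from h import *
s=manip.read_state();Rc=q2R(s["tcp_rot"])
for z in(-10,0,5,10,15,20,25,30):
    row=[]
    for x,y in((-11,10.5),(0,10.5),(11,10.5),(-11,-10.5),(11,-10.5)):
        P=s["eef_pos"]+Rc.apply([x/1000,y/1000,0]);P[2]=z/1000
        row.append(np.round((proj("scene",P)[0]-[170,160]+.5)*7-.5))
    print(z,*row)
s=eyes.grab_frame("scene")
cv2.imwrite("pics/g3b.png",cv2.resize(s[170:215,190:235],None,fx=14,fy=14,interpolation=cv2.INTER_NEAREST)[:, :,::-1])
E
```

```text
-10 [288. 345.] [302. 329.] [316. 312.] [251. 324.] [280. 291.]
0 [286. 333.] [301. 317.] [315. 300.] [250. 312.] [279. 279.]
5 [285. 327.] [300. 310.] [314. 294.] [249. 305.] [278. 273.]
10 [285. 321.] [299. 304.] [314. 288.] [248. 299.] [277. 267.]
15 [284. 315.] [299. 298.] [313. 282.] [247. 293.] [276. 261.]
20 [283. 308.] [298. 292.] [312. 275.] [247. 287.] [276. 254.]
25 [283. 302.] [297. 286.] [312. 269.] [246. 281.] [275. 248.]
30 [282. 296.] [297. 279.] [311. 263.] [245. 274.] [274. 242.]
```

View pics/g3b.png

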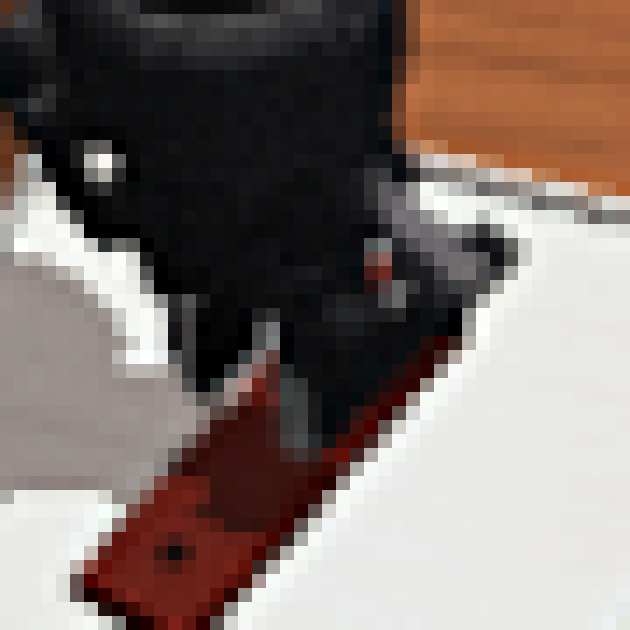

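The red strip of the scale is visible in front of the finger, so the tips are still above it. I judge them about 25–30 mm high while the TCP reads −11 mm. I'll open up and probe down until I feel contact.

```bash
python3 -m crank '[[[0.5,0,0,0,0,0,0],[0.5,0,0,0,0,0,0],[0.5,0,0,1.5,0,0,0],[0.5,0,0,3,0,0,0],[0.5,0,0,3,0,0,0]]]'
python3 -m crank '[[[0.5,0,0,1.5,0,0,0],[0.5,0,0,3,0,0,0],[0.5,0,0,3,0,0,0]]]'
python3 - <<'E'
from h import *
s=eyes.grab_frame("scene")
cv2.imwrite("pics/g4.png",cv2.resize(s[170:215,190:235],None,fx=12,fy=12,interpolation=2)[:, :,::-1])
E
```

```text
t: 7.4
eef_pos: [0.5335, -0.2112, -0.0142]
tcp_rot: [-0.0, 0.196, 0.981, 0.0]
force: [0.8, 0.3, 0.6]
grip_width: 0.501
t: 7.7
eef_pos: [0.5335, -0.2112, -0.0171]
tcp_rot: [-0.0, 0.196, 0.981, 0.0]
force: [0.9, 0.3, -0.2]
grip_width: 0.499
```

View pics/g4.png

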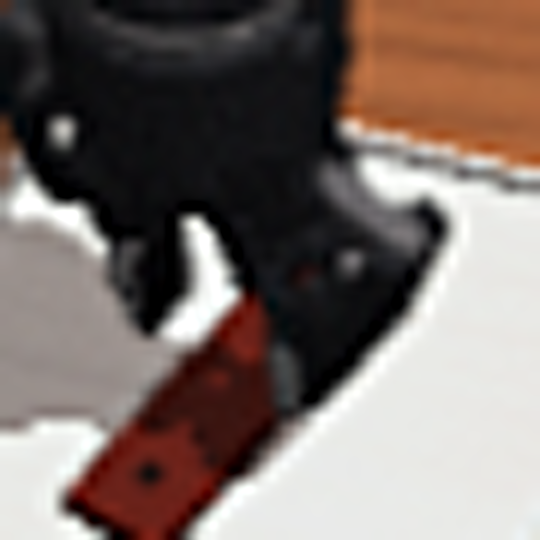

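```bash
python3 - <<'E'
from h import *
s=manip.read_state();Rc=q2R(s["tcp_rot"])
for z in(-17,0,5,10,15,20,25,30):
    row=[]
    for x,y in((-11,21),(0,21),(11,21),(-11,-21),(11,-21)):
        P=s["eef_pos"]+Rc.apply([x/1000,y/1000,0]);P[2]=z/1000
        row.append(np.round((proj("scene",P)[0]-[190,170]+.5)*12-.5))
    print(z,*row)
E
```

```text
-17 [287. 504.] [311. 476.] [336. 448.] [163. 431.] [212. 376.]
0 [283. 469.] [308. 441.] [332. 413.] [158. 396.] [208. 340.]
5 [282. 459.] [307. 430.] [331. 402.] [157. 385.] [206. 330.]
10 [281. 448.] [306. 420.] [330. 392.] [155. 375.] [205. 319.]
15 [280. 438.] [305. 409.] [329. 381.] [154. 364.] [204. 309.]
20 [279. 427.] [304. 399.] [328. 370.] [152. 353.] [202. 298.]
25 [278. 416.] [303. 388.] [327. 360.] [151. 343.] [201. 287.]
30 [276. 406.] [301. 377.] [326. 349.] [149. 332.] [200. 276.]
```

```bash
python3 -m crank '[[[0.5,0,0,1.5,0,0,0],[0.5,0,0,3,0,0,0],[0.5,0,0,3,0,0,0]]]'
python3 -m crank '[[[0.5,0,0,1.5,0,0,0],[0.5,0,0,3,0,0,0],[0.5,0,0,3,0,0,0]]]'
python3 - <<'E'
from h import *
s=eyes.grab_frame("scene")
cv2.imwrite("pics/g5.png",cv2.resize(s[170:215,190:235],None,fx=12,fy=12,interpolation=2)[:, :,::-1])
E
```

```text
t: 8.05
eef_pos: [0.5336, -0.2112, -0.0201]
tcp_rot: [-0.0, 0.196, 0.981, 0.0]
force: [0.5, 0.8, 0.9]
grip_width: 0.5
t: 8.35
eef_pos: [0.5336, -0.2112, -0.0231]
tcp_rot: [-0.0, 0.196, 0.981, 0.0]
force: [-0.4, 0.2, 0.3]
grip_width: 0.503
```

View pics/g5.png

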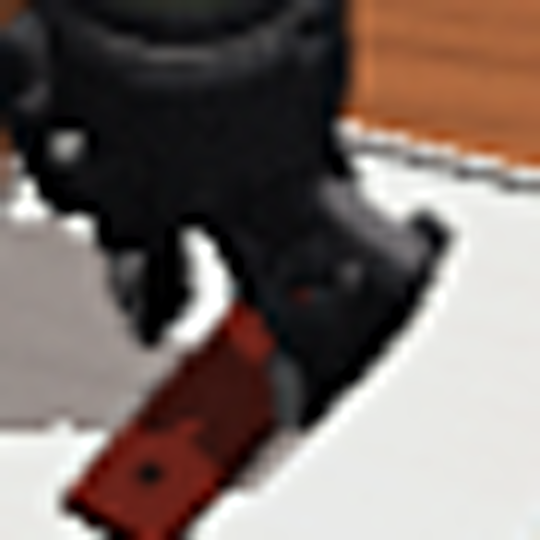

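```bash
python3 -m crank '[[[0.40,0,0,0,0,0,0],[0.33,0,0,0,0,0,0],[0.33,0,0,0,0,0,0],[0.33,0,0,0,0,0,0]]]' 40

```

```text
t: 8.8
eef_pos: [0.5338, -0.2114, -0.0228]
tcp_rot: [0.0, 0.196, 0.981, -0.0]
force: [0.6, 0.4, -0.5]
grip_width: 0.331
```

Still not gripping, so I'll go deeper in small steps.

```bash
python3 -m crank '[[[0.46,0,0,0,0,0,0],[0.46,0,0,0,0,0,0],[0.46,0,0,1.5,0,0,0],[0.46,0,0,3,0,0,0],[0.46,0,0,3,0,0,0]]]'
python3 -m crank '[[[0.46,0,0,1.5,0,0,0],[0.46,0,0,3,0,0,0],[0.46,0,0,3,0,0,0]]]'
python3 -m crank '[[[0.40,0,0,0,0,0,0],[0.34,0,0,0,0,0,0],[0.33,0,0,0,0,0,0]]]' 40

```

```text
t: 9.3
eef_pos: [0.5335, -0.2112, -0.0262]
tcp_rot: [-0.0, 0.196, 0.981, 0.0]
force: [-0.4, -1.0, -0.5]
grip_width: 0.467
t: 9.6
eef_pos: [0.5336, -0.2112, -0.0291]
tcp_rot: [-0.0, 0.196, 0.981, 0.0]
force: [-0.1, -0.0, -0.0]
grip_width: 0.464
t: 9.9
eef_pos: [0.5339, -0.2114, -0.0285]
tcp_rot: [0.0, 0.196, 0.981, -0.0]
force: [-0.7, 0.6, 1.2]
grip_width: 0.345
```

```bash
python3 -m crank '[[[0.3,0,0,0,0,0,0],[0.3,0,0,0,0,0,0]]]' 40
python3 - <<'E'
from h import *
s=eyes.grab_frame("scene")
cv2.imwrite("pics/g6.png",cv2.resize(s[170:215,190:235],None,fx=12,fy=12,interpolation=2)[:, :,::-1])
E
```

```text
t: 10.1
eef_pos: [0.5339, -0.2114, -0.0286]
tcp_rot: [0.0, 0.196, 0.981, -0.0]
force: [-0.9, 0.2, 3.1]
grip_width: 0.348
```

View pics/g6.png

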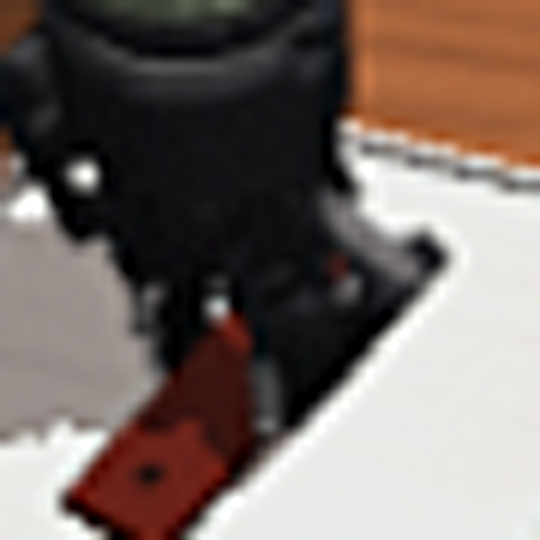

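```bash
python3 -m crank '[[[0.44,0,0,0,0,0,0],[0.44,0,0,0,0,0,0],[0.44,0,0,1.5,0,0,0],[0.44,0,0,3,0,0,0],[0.44,0,0,3,0,0,0]]]'
python3 -m crank '[[[0.44,0,0,1,0,0,0],[0.44,0,0,2,0,0,0],[0.44,0,0,2,0,0,0]]]'

```

```text
t: 10.65
eef_pos: [0.5334, -0.2111, -0.0323]
tcp_rot: [-0.0, 0.196, 0.981, 0.0]
force: [-0.1, 0.2, -0.5]
grip_width: 0.441
t: 10.95
eef_pos: [0.5337, -0.2113, -0.034]
tcp_rot: [-0.0, 0.196, 0.981, 0.0]
force: [0.2, 0.2, 0.8]
grip_width: 0.442
```

```bash
python3 -m crank '[[[0.40,0,0,0,0,0,0],[0.34,0,0,0,0,0,0],[0.28,0,0,0,0,0,0],[0.28,0,0,0,0,0,0]]]' 40

```

```text
t: 11.35
eef_pos: [0.5341, -0.2115, -0.0336]
tcp_rot: [0.0, 0.196, 0.981, -0.0]
force: [1.0, -0.1, 2.6]
grip_width: 0.363
```

```bash
python3 -m crank '[[[0.44,0,0,0,0,0,0],[0.44,0,0,0.5,0,0,0],[0.44,0,0,1.5,0,0,0],[0.44,0,0,1.5,0,0,0],[0.36,0,0,1.5,0,0,0],[0.28,0,0,1.5,0,0,0],[0.28,0,0,1.5,0,0,0],[0.28,0,0,1.5,0,0,0]]]' 110

```

```text
t: 12.15
eef_pos: [0.5341, -0.2115, -0.0349]
tcp_rot: [0.0, 0.196, 0.981, -0.0]
force: [-0.5, -0.1, 3.6]
grip_width: 0.334
```

```bash
python3 -m crank '[[[0.28,0,0,-15,0,0,0],[0.28,0,0,-40,0,0,0],[0.28,0,0,-80,0,0,0],[0.28,0,0,-125,0,0,0],[0.28,0,0,-165,0,0,0],[0.28,0,0,-190,0,0,0],[0.28,0,0,-200,0,0,0],[0.28,0,0,-200,0,0,0]]]'
python3 - <<'E'
from h import *
s=eyes.grab_frame("scene")
cv2.imwrite("pics/l1.png",cv2.resize(s[80:220,150:290],None,fx=4,fy=4,interpolation=2)[:, :,::-1])
s=eyes.grab_frame("top")
cv2.imwrite("pics/l1t.png",cv2.resize(s[130:250,230:370],None,fx=5,fy=5,interpolation=2)[:, :,::-1])
E
```

```text
t: 12.95
eef_pos: [0.5348, -0.2119, 0.1667]
tcp_rot: [0.002, 0.196, 0.981, -0.001]
force: [0.7, -0.2, -0.3]
grip_width: 0.33
```

View pics/l1.png

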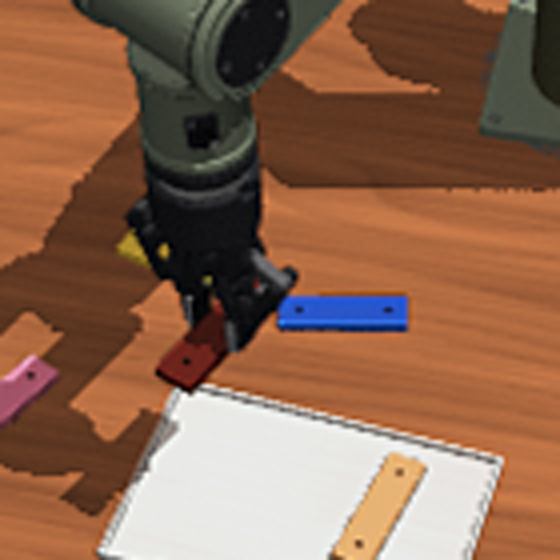

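View pics/l1t.png

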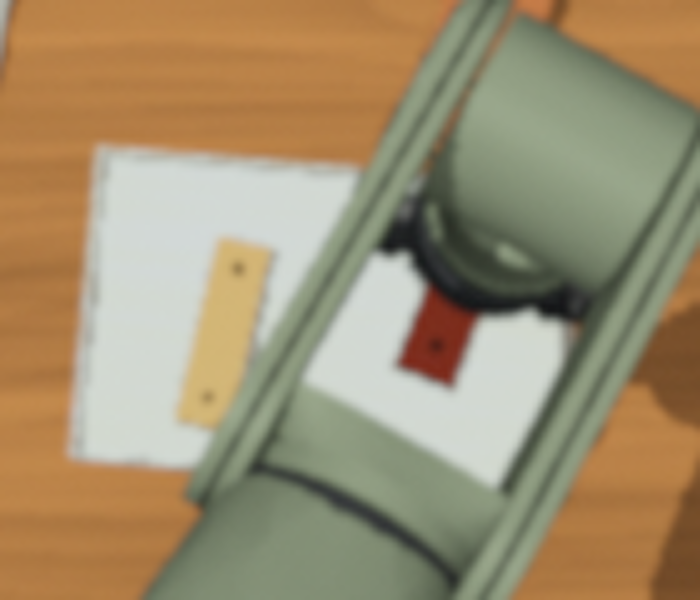

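The scale is held and level: far hole at crop (186,361) in scene, near hole at (437,345) in top. I'll check the in-hand pose against the model's projection and compute the moves.

```bash
cat >> h.py <<'E'
def pocketR(th=.0936):
    xh=np.array([np.sin(th),np.cos(th),0]);a=np.radians(24)
    X=np.cos(a)*xh+np.sin(a)*np.array([0,0,1]);Y=np.array([-np.cos(th),np.sin(th),0]);return R.from_matrix(np.c_[X,Y,np.cross(X,Y)])
PO=np.array([.5479,.1838,.100])
OFF=np.array([0,0,-.0379]) # scale underside centre in tool frame
FL=R.from_euler("x",np.pi)  # tool -> scale axes
def scalepose(s,off=OFF):
    Rt=q2R(s["tcp_rot"]);return s["eef_pos"]+Rt.apply(off),Rt*FL
def tcp_for(p_pocket,tilt,off=OFF):
    """p_pocket: scale underside centre in pocket frame (m); tilt deg>0: low end down extra"""
    Rs=pocketR()*R.from_euler("y",-tilt,degrees=True); Rt=Rs*FL.inv()
    return PO+pocketR().apply(p_pocket)-Rt.apply(off),Rt
E
python3 - <<'E'
from h import *
np.set_printoptions(precision=4,suppress=True)
s=manip.read_state()
p,Rs=scalepose(s);P=slab(*p,Rs)
print(p);print(np.round((proj("scene",P)-[150,80]+.5)*4-.5));print(np.round((proj("top",P)-[230,130]+.5)*5-.5))
for t in(0,8,15):
    pos,rot=tcp_for(np.array([0,0,.10]),t);print(t,pos,delta(pos,rot),rot.as_matrix()[:,2])
E
```

```text
[ 0.5328 -0.2108  0.201 ]
[[251. 271.]
 [287. 289.]
 [194. 388.]
 [158. 368.]
 [255. 295.]
 [191. 362.]]
[[454. 392.]
 [393. 368.]
 [474. 163.]
 [535. 187.]
 [436. 348.]
 [492. 206.]]
0 [0.5455 0.1587 0.1567] [130.1951 345.8723   6.8768  -0.2671   0.3581   1.2495] [ 0.038   0.405  -0.9135]
8 [0.546  0.1633 0.1592] [131.587  350.3318   4.4001  -0.3554   0.478    1.234 ] [ 0.0495  0.5276 -0.848 ]
15 [0.5463 0.1671 0.1619] [132.7122 353.9306   1.7175  -0.4324   0.5827   1.2168] [ 0.0588  0.6266 -0.7771]
```

The in-hand pose agrees with the model within about 1 mm. Next I compute the transfer to a hover over the pocket, tilted 16° beyond the slope.

```bash
python3 - <<'E'
from h import *
np.set_printoptions(precision=4,suppress=True)
pos,rot=tcp_for(np.array([.0117,0,.080]),16);d=delta(pos,rot);print(pos,d)
for i in range(1,12): print(i,np.round(d*i/11,3))
E
```

```text
[0.5481 0.1863 0.1488] [138.4109 372.3887  14.8321  -0.4434   0.5977   1.2141]
1 [12.583 33.854  1.348 -0.04   0.054  0.11 ]
2 [25.166 67.707  2.697 -0.081  0.109  0.221]
3 [ 37.748 101.561   4.045  -0.121   0.163   0.331]
4 [ 50.331 135.414   5.393  -0.161   0.217   0.441]
5 [ 62.914 169.268   6.742  -0.202   0.272   0.552]
6 [ 75.497 203.121   8.09   -0.242   0.326   0.662]
7 [ 88.08  236.975   9.439  -0.282   0.38    0.773]
8 [100.662 270.828  10.787  -0.322   0.435   0.883]
9 [113.245 304.682  12.135  -0.363   0.489   0.993]
10 [125.828 338.535  13.484  -0.403   0.543   1.104]
11 [138.411 372.389  14.832  -0.443   0.598   1.214]
```

```bash
python3 -m crank '[[[0.28,12,34,1,-0.040,0.054,0.110],[0.28,25,68,2,-0.081,0.109,0.221],[0.28,38,102,3,-0.121,0.163,0.331],[0.28,50,135,4,-0.161,0.217,0.441],[0.28,63,169,5,-0.202,0.272,0.552],[0.28,75,203,6,-0.242,0.326,0.662],[0.28,88,237,8,-0.282,0.380,0.773],[0.28,101,271,10,-0.322,0.435,0.883],[0.28,113,305,12,-0.363,0.489,0.993],[0.28,126,338,13,-0.403,0.543,1.104],[0.28,138,372,15,-0.443,0.598,1.214],[0.28,138,372,15,-0.443,0.598,1.214]]]'
python3 - <<'E'
from h import *
np.set_printoptions(precision=4,suppress=True)
s=manip.read_state();print(s["joint_positions"])
pos,rot=tcp_for(np.array([.0117,0,.080]),16);print(delta(pos,rot))
pos,rot=tcp_for(np.array([.0117,0,.040]),16);print(delta(pos,rot))
s=eyes.grab_frame("scene")
cv2.imwrite("pics/m1.png",cv2.resize(s[150:260,280:400],None,fx=6,fy=6,interpolation=2)[:, :,::-1])
s=eyes.grab_frame("top")
cv2.imwrite("pics/m1t.png",cv2.resize(s[130:240,110:240],None,fx=5,fy=5,interpolation=2)[:, :,::-1])
E
```

```text
t: 14.25
eef_pos: [0.544, 0.1883, 0.1452]
tcp_rot: [-0.234, 0.695, 0.632, 0.25]
force: [-0.9, -0.6, -0.4]
grip_width: 0.332
[-0.2393  0.2538  1.7771  0.7157  1.3197 -0.4047]
[ 1.1139  4.2459 -3.852  -0.0086 -0.0011 -0.0045]
[-9.9523  4.627  34.5848 -0.0086 -0.0011 -0.0045]
```

View pics/m1.png

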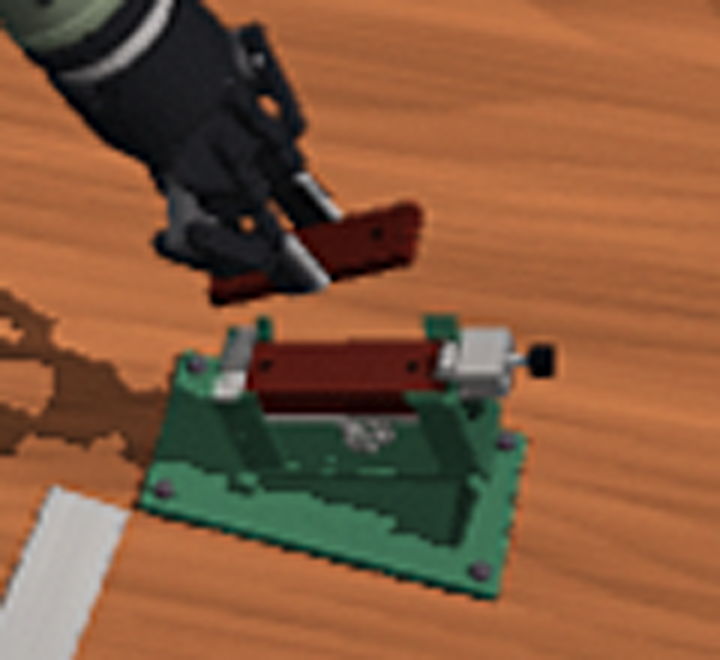

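View pics/m1t.png

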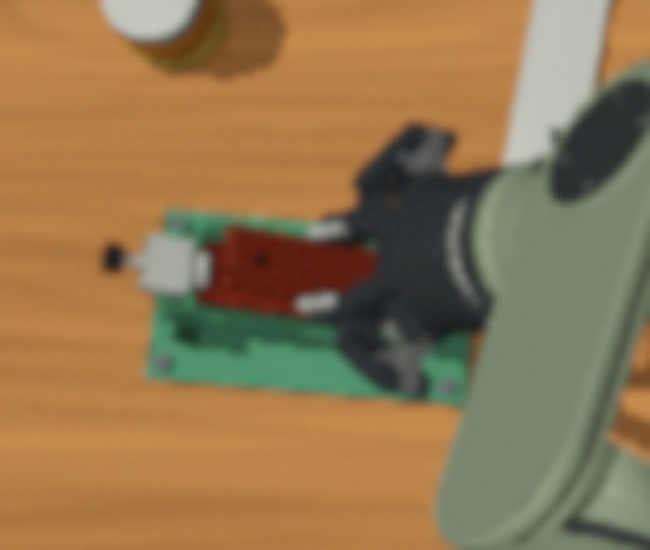

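The scale is held over the magazine with its low end towards the lip. The high pin hole is at (378,232) in the scene crop and (262,258) in the top crop. Checking the residual against the model:

```bash
python3 - <<'E'
from h import *
np.set_printoptions(precision=4,suppress=True)
s=manip.read_state();p,Rs=scalepose(s);P=slab(*p,Rs)
print(np.round((proj("scene",P)-[280,150]+.5)*6-.5));print(np.round((proj("top",P)-[110,130]+.5)*5-.5))
Sx=lambda q:unc(q,(280,150),6);Tx=lambda q:unc(q,(110,130),5)
h,e=tri(Sx((378,232)),Tx((262,258)));Rp=pocketR()
print("hole meas",h,e,"pred",P[4],"diff pocket mm",Rp.inv().apply(h-P[4])*1000)
pos,rot=tcp_for(np.array([.0117,0,.080]),16);print(delta(pos,rot),s["eef_pos"],s["joint_vel"])
im=cv2.imread("pics/m1t.png");cv2.imwrite("pics/m1tz.png",cv2.resize(im[180:360,80:420],None,fx=2.2,fy=2.2))
E
```

```text
[[413. 201.]
 [401. 255.]
 [203. 299.]
 [217. 247.]
 [375. 235.]
 [239. 266.]]
[[229. 280.]
 [236. 216.]
 [427. 253.]
 [421. 314.]
 [263. 254.]
 [396. 278.]]
hole meas [0.5454 0.1849 0.2081] 0.08741188500016506 pred [0.5475 0.184  0.2084] diff pocket mm [ 0.529   2.1323 -0.5761]
[ 1.5734  0.5834 -0.6783 -0.0029  0.0016  0.    ] [0.5475 0.1856 0.1473] [-0.0181 -0.0098 -0.0457  0.0017  0.0015  0.0013]
```

View pics/m1tz.png

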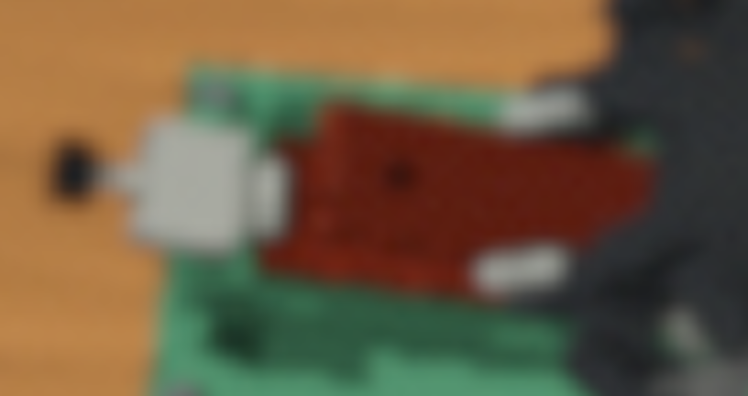

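```bash
python3 - <<'E'
from h import *
np.set_printoptions(precision=4,suppress=True)
pos,rot=tcp_for(np.array([.0117,0,.034]),16);print(delta(pos,rot))
E
python3 -m crank '[[[0.28,-2,1,10,0,0,0],[0.28,-6,1,25,0,0,0],[0.28,-9,1,35,0,0,0],[0.28,-11,1,43,0,0,0],[0.28,-11,1,43,0,0,0],[0.28,-11,1,43,0,0,0],[0.28,-11,1,43,0,0,0]]]'
python3 - <<'E'
from h import *
np.set_printoptions(precision=4,suppress=True)
s=eyes.grab_frame("scene")
cv2.imwrite("pics/m2.png",cv2.resize(s[170:250,295:385],None,fx=8,fy=8,interpolation=2)[:, :,::-1])
s=eyes.grab_frame("top")
cv2.imwrite("pics/m2t.png",cv2.resize(s[160:215,130:220],None,fx=8,fy=8,interpolation=2)[:, :,::-1])
s=manip.read_state();p,Rs=scalepose(s);P=slab(*p,Rs)
print(s["joint_vel"],pocketR().inv().apply(p-PO)*1000)
print(np.round((proj("scene",P)-[295,170]+.5)*8-.5));print(np.round((proj("top",P)-[130,160]+.5)*8-.5))
E
```

```text
[-11.033    0.7125  43.5604  -0.0029   0.0016   0.    ]
t: 15.05
eef_pos: [0.5529, 0.2039, 0.1101]
tcp_rot: [-0.229, 0.695, 0.633, 0.253]
force: [0.6, 0.3, -0.7]
grip_width: 0.332
[ 0.0006 -0.0013  0.0007 -0.0003  0.0008 -0.002 ] [12.4568 -3.0109 37.4977]
[[464. 191.]
 [449. 262.]
 [187. 316.]
 [206. 247.]
 [415. 235.]
 [235. 273.]]
[[175. 211.]
 [187. 111.]
 [485. 168.]
 [475. 263.]
 [229. 169.]
 [436. 207.]]
```

View pics/m2.png

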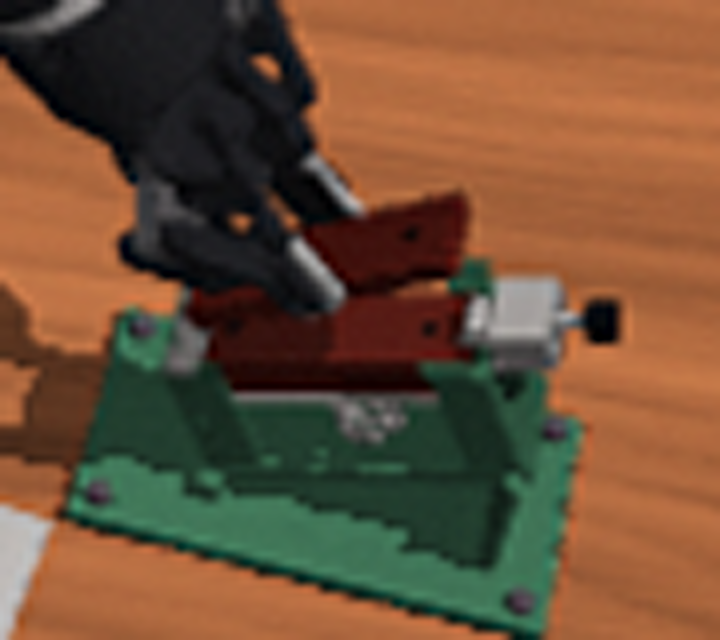

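View pics/m2t.png

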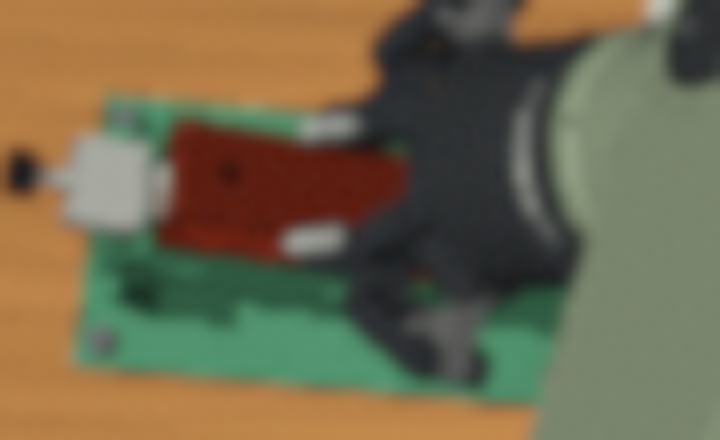

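```bash
cat >> h.py <<'E'
def pk(p): return pocketR().inv().apply(np.asarray(p)-PO)*1000
E
python3 - <<'E'
from h import *
np.set_printoptions(precision=2,suppress=True)
s=manip.read_state();p,Rs=scalepose(s);P=slab(*p,Rs)
h,e=tri(unc((411,233),(295,170),8),unc((231,172),(130,160),8))
print(pk(h),pk(P[4]),e, pk([.5514,.2184,.1152]),pk([.5451,.1493,.0852]))
print((pocketR().inv()*Rs).as_rotvec(degrees=True))
for n,sp,tp in[("topcorner +y",(466,192),(160,247)),("topcorner -y",None,None)]:
    if sp: print(n,tri(unc(sp,(295,170),8),unc(tp,(130,160),8)))
pos,rot=tcp_for(np.array([.0117,0,.026]),16);print(delta(pos,rot))
E
```

```text
[45.28 -2.2  57.77] [46.25 -2.9  57.54] 0.13115660788753303 [37.95 -0.25 -0.26] [-37.64  -0.44   0.56]
[ -0.17 -15.92   0.1 ]
topcorner +y (array([0.53, 0.22, 0.17]), np.float64(1.0227558735476805))
[-3.83 -3.15 10.84  0.    0.    0.  ]
```

```bash
python3 -m crank '[[[0.25,-1,-2,6,0,0,0],[0.25,-3,-2,12,0,0,0],[0.25,-5.5,-2.2,19,0,0,0],[0.25,-5.5,-2.2,19,0,0,0],[0.25,-5.5,-2.2,19,0,0,0]]]' 120
python3 - <<'E'
from h import *
np.set_printoptions(precision=2,suppress=True)
s=eyes.grab_frame("scene")
cv2.imwrite("pics/m3.png",cv2.resize(s[170:250,295:385],None,fx=8,fy=8,interpolation=2)[:, :,::-1])
s=eyes.grab_frame("top")
cv2.imwrite("pics/m3t.png",cv2.resize(s[160:215,130:220],None,fx=8,fy=8,interpolation=2)[:, :,::-1])
s=manip.read_state();p,Rs=scalepose(s);print(pk(p),s["force"],(pocketR().inv()*Rs).as_rotvec(degrees=True))
E
```

```text
t: 15.65
eef_pos: [0.5505, 0.2125, 0.091]
tcp_rot: [-0.23, 0.695, 0.633, 0.253]
force: [-1.2, 0.2, 0.2]
grip_width: 0.325
[12.33 -0.47 17.11] [-0.56  0.23 -0.21] [ -0.1  -15.94   0.08]
```

View pics/m3.png

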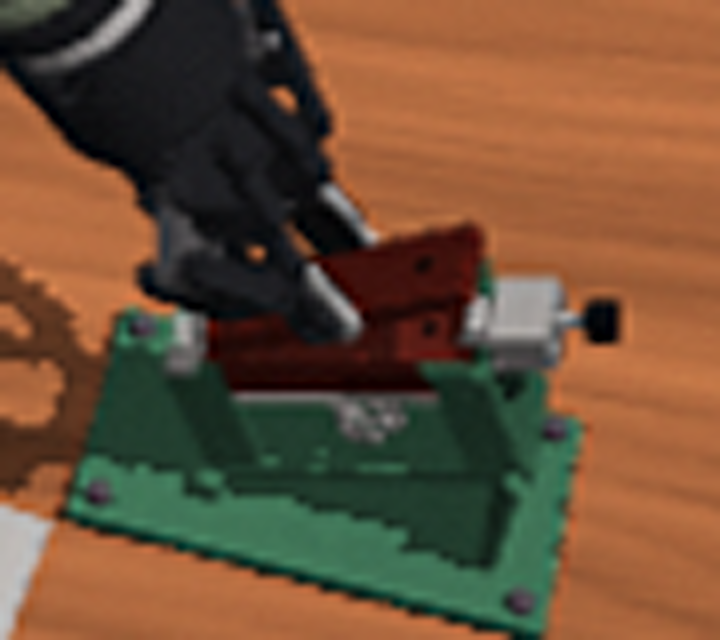

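View pics/m3t.png

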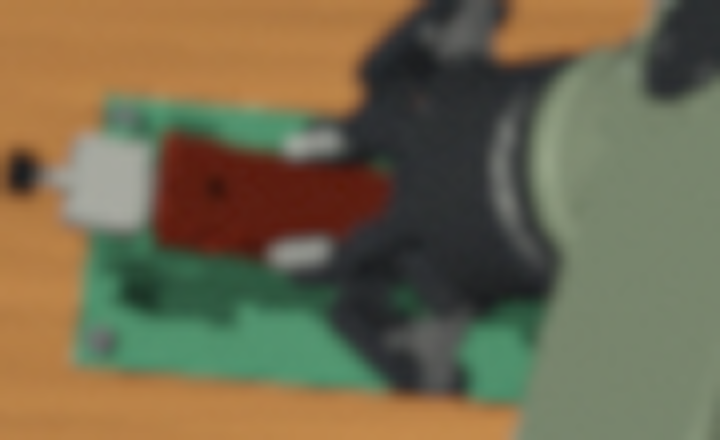

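```bash
python3 - <<'E'
from h import *
np.set_printoptions(precision=2,suppress=True)
s=manip.read_state();p,Rs=scalepose(s);P=slab(*p,Rs)
h,e=tri(unc((424,264),(295,170),8),unc((217,187),(130,160),8));print(pk(h),pk(P[4]),e,s["force"])
E
```

```text
[44.73  0.3  36.82] [46.13 -0.4  37.16] 0.3294218064204415 [-0.56  0.23 -0.21]
```

```bash
python3 -m crank '[[[0.25,0,0.4,2,0,0,0],[0.25,-0.4,0.4,4,0,0,0],[0.25,-0.9,0.4,6,0,0,0],[0.25,-1.3,0.4,7.5,0,0,0],[0.25,-1.3,0.4,7.5,0,0,0]]]' 120
python3 - <<'E'
from h import *
np.set_printoptions(precision=2,suppress=True)
s=manip.read_state();p,Rs=scalepose(s);print(pk(p),s["force"],pocketR().inv().apply(s["force"]),s["ft_torque"],(pocketR().inv()*Rs).as_rotvec(degrees=True))
E
```

```text
t: 16.25
eef_pos: [0.5523, 0.216, 0.0854]
tcp_rot: [-0.229, 0.695, 0.633, 0.254]
force: [-0.0, -2.5, 4.2]
grip_width: 0.328
[13.29 -1.29  9.89] [-0.03 -2.5   4.18] [-0.58 -0.2   4.83] [-0.29  0.08 -0.02] [ -0.16 -15.94   0.1 ]
```

```bash
python3 -m crank '[[[0.25,-0.6,-0.4,2,0,0,0],[0.25,-1.2,-0.4,4,0,0,0],[0.25,-1.9,-0.4,6,0,0,0],[0.25,-2.7,-0.4,8.5,0,0,0],[0.25,-2.7,-0.4,8.5,0,0,0]]]'
python3 - <<'E'
from h import *
np.set_printoptions(precision=2,suppress=True)
s=eyes.grab_frame("scene")
cv2.imwrite("pics/m4.png",cv2.resize(s[170:250,295:385],None,fx=8,fy=8,interpolation=2)[:, :,::-1])
s=eyes.grab_frame("top")
cv2.imwrite("pics/m4t.png",cv2.resize(s[160:215,130:220],None,fx=8,fy=8,interpolation=2)[:, :,::-1])
s=manip.read_state();p,Rs=scalepose(s);print(pk(p),pocketR().inv().apply(s["force"]),s["ft_torque"],(pocketR().inv()*Rs).as_rotvec(degrees=True))
P=slab(*p,Rs)
print(np.round((proj("scene",P)-[295,170]+.5)*8-.5));print(np.round((proj("top",P)-[130,160]+.5)*8-.5))
E
```

```text
t: 16.75
eef_pos: [0.5526, 0.2196, 0.0774]
tcp_rot: [-0.229, 0.695, 0.633, 0.254]
force: [0.1, -2.2, 5.7]
grip_width: 0.33
[13.32 -1.24  1.32] [ 1.59 -1.01  5.68] [-0.18  0.07 -0.01] [ -0.19 -15.97   0.11]
[[492. 250.]
 [477. 321.]
 [219. 371.]
 [237. 303.]
 [443. 293.]
 [266. 329.]]
[[150. 227.]
 [162. 129.]
 [454. 184.]
 [444. 277.]
 [203. 186.]
 [406. 223.]]
```

View pics/m4.png

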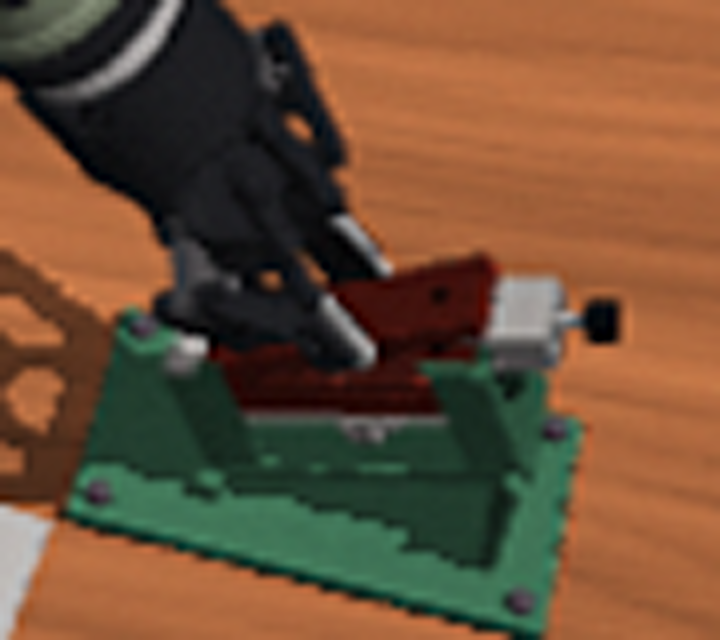

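View pics/m4t.png

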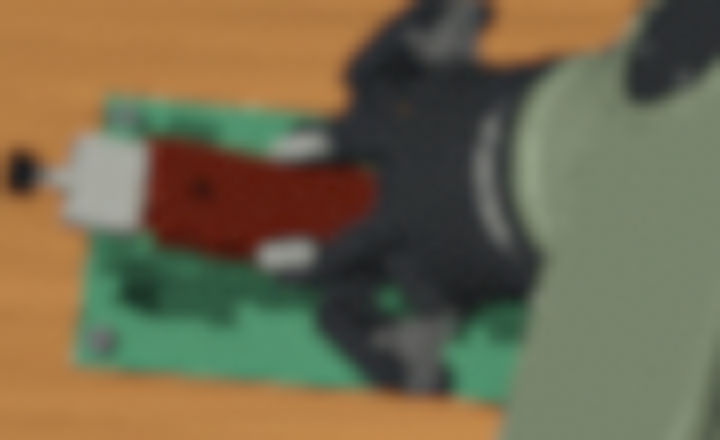

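```bash
python3 - <<'E'
from h import *
np.set_printoptions(precision=2,suppress=True)
s=manip.read_state();p,Rs=scalepose(s);P=slab(*p,Rs)
S=lambda q:unc(q,(295,170),8);T=lambda q:unc(q,(130,160),8)
h,e=tri(S((439,293)),T((202,189)));print(pk(h),pk(P[4]),e)
# the follower plate lower edge shift : stack top-face bottom edge
for z in(0,-5,-10,-15): print(z,np.round((proj("scene",PO+pocketR().apply([[-.03,.016,(z-20)/1000],[.03,.016,(z-20)/1000]]))-[295,170]+.5)*8-.5))
E
```

```text
[46.41 -0.5  20.86] [47.1  -1.12 21.39] 0.3614346044114427
0 [[280. 325.]
 [434. 325.]]
-5 [[284. 333.]
 [437. 333.]]
-10 [[287. 341.]
 [441. 341.]]
-15 [[291. 349.]
 [444. 349.]]
```

```bash
python3 -m crank '[[[0.25,-0.6,0,2,0,0,0],[0.25,-2.5,0,1.5,0,0,0],[0.25,-4.5,0,0.9,0,0,0],[0.25,-6.4,0,0.3,0,0,0],[0.25,-6.4,0,0.3,0,0,0]]]'
python3 - <<'E'
from h import *
np.set_printoptions(precision=2,suppress=True)
s=manip.read_state();p,Rs=scalepose(s);print(pk(p),pocketR().inv().apply(s["force"]),s["ft_torque"],(pocketR().inv()*Rs).as_rotvec(degrees=True))
E
```

```text
t: 17.35
eef_pos: [0.5524, 0.2152, 0.0738]
tcp_rot: [-0.229, 0.694, 0.633, 0.255]
force: [-0.3, 0.3, 7.2]
grip_width: 0.329
[ 7.79 -1.39 -0.41] [3.2  0.33 6.41] [0.26 0.04 0.01] [ -0.21 -16.05   0.1 ]
```

```bash
python3 -m crank '[[[0.25,-1.7,0,-0.5,0,0,0],[0.25,-3.4,0,-1,0,0,0],[0.25,-5,0,-1.4,0,0,0],[0.25,-6.2,0,-1.7,0,0,0],[0.25,-6.2,0,-1.7,0,0,0]]]'
python3 - <<'E'
from h import *
np.set_printoptions(precision=2,suppress=True)
s=eyes.grab_frame("scene")
cv2.imwrite("pics/m5.png",cv2.resize(s[170:250,295:385],None,fx=8,fy=8,interpolation=2)[:, :,::-1])
s=eyes.grab_frame("top")
cv2.imwrite("pics/m5t.png",cv2.resize(s[160:215,130:220],None,fx=8,fy=8,interpolation=2)[:, :,::-1])
s=manip.read_state();p,Rs=scalepose(s);print(pk(p),pocketR().inv().apply(s["force"]),s["ft_torque"],(pocketR().inv()*Rs).as_rotvec(degrees=True))
P=slab(*p,Rs)
print(np.round((proj("scene",P)-[295,170]+.5)*8-.5));print(np.round((proj("top",P)-[130,160]+.5)*8-.5))
E
```

```text
t: 17.85
eef_pos: [0.5518, 0.2094, 0.071]
tcp_rot: [-0.229, 0.694, 0.633, 0.254]
force: [0.6, 0.3, 6.4]
grip_width: 0.329
[ 1.36 -1.35 -0.57] [ 3.05 -0.93  4.97] [ 0.1  -0.02  0.01] [ -0.2  -16.04   0.11]
[[461. 253.]
 [445. 324.]
 [190. 374.]
 [208. 306.]
 [412. 297.]
 [237. 332.]]
[[186. 232.]
 [197. 135.]
 [487. 189.]
 [477. 281.]
 [238. 192.]
 [439. 228.]]
```

View pics/m5.png

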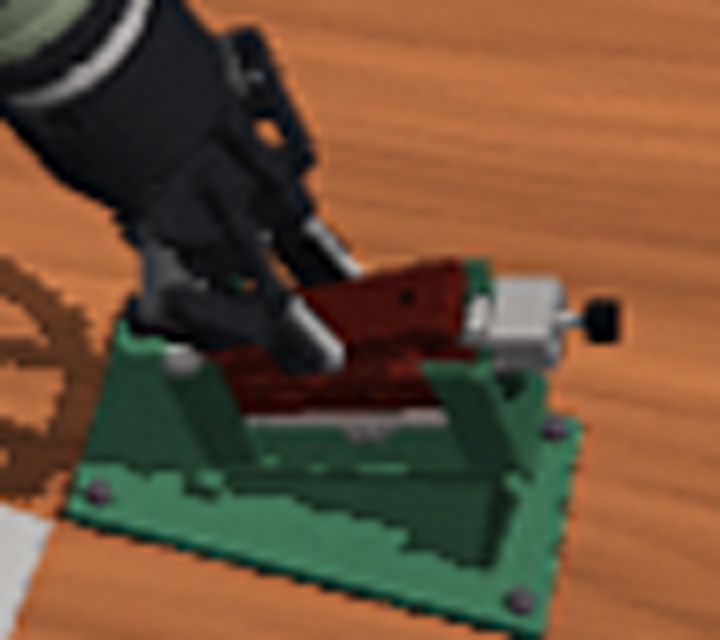

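View pics/m5t.png

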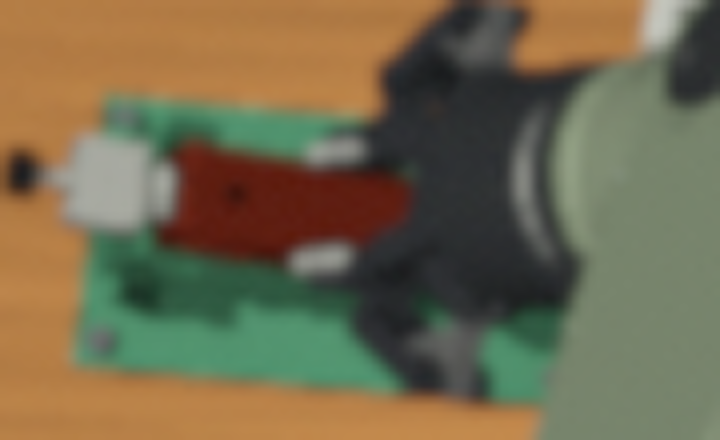

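The scale is tucked under the lip, with its high end just in front of the bolt: hole at scene (407,298) and top (237,193), where the model predicts (412,297) and (238,192). Next I compute the levelling moves.

```bash
python3 - <<'E'
from h import *
np.set_printoptions(precision=3,suppress=True)
s=manip.read_state()
for f,x,z in((14,.5,-1.5),(12,.6,-2.4),(10,.6,-4.3),(8,.6,-6.3),(6,.4,-8.2),(4,.3,-10.1),(2,0,-12),(0,-.3,-14)):
    pos,rot=tcp_for(np.array([x+.9,-1.1,z])/1000,f);print(f,delta(pos,rot,s))
E
```

```text
14 [-1.567 -0.379  0.884  0.003 -0.035  0.002]
12 [-3.04  -0.385  1.706  0.003 -0.07   0.002]
10 [-4.883 -0.395  3.416  0.003 -0.105  0.002]
8 [-6.748 -0.406  5.176  0.003 -0.14   0.002]
6 [-8.771 -0.415  6.739  0.004 -0.175  0.002]
4 [-10.691  -0.425   8.284   0.004  -0.21    0.002]
2 [-12.793  -0.435   9.729   0.004  -0.245   0.002]
0 [-14.911  -0.445  11.225   0.004  -0.28    0.002]
```

```bash
python3 -m crank '[[[0.25,-1.6,-0.4,0.9,0,-0.035,0],[0.25,-3,-0.4,1.7,0,-0.07,0],[0.25,-4.9,-0.4,3.4,0,-0.105,0],[0.25,-6.7,-0.4,5.2,0,-0.14,0],[0.25,-6.7,-0.4,5.2,0,-0.14,0]]]'
python3 - <<'E'
from h import *
np.set_printoptions(precision=3,suppress=True)
s=eyes.grab_frame("scene")
cv2.imwrite("pics/m6.png",cv2.resize(s[170:250,295:385],None,fx=8,fy=8,interpolation=2)[:, :,::-1])
s=manip.read_state();p,Rs=scalepose(s);print(pk(p),pocketR().inv().apply(s["force"]),s["ft_torque"],(pocketR().inv()*Rs).as_rotvec(degrees=True))
P=slab(*p,Rs)
print(np.round((proj("scene",P)-[295,170]+.5)*8-.5))
for f,x,z in((6,.4,-8.2),(4,.3,-10.1),(2,0,-12),(0,-.3,-14),(-2,-.3,-14.5)):
    pos,rot=tcp_for(np.array([x+.9,-1.1,z])/1000,f);print(f,delta(pos,rot,s))
E
```

```text
t: 18.45
eef_pos: [0.5518, 0.2076, 0.0631]
tcp_rot: [-0.183, 0.71, 0.648, 0.205]
force: [-0.1, -2.1, 8.1]
grip_width: 0.331
[ 1.722 -1.427 -5.916] [2.254 0.108 7.53 ] [-0.112  0.013 -0.032] [-0.277 -7.939  0.181]
[[478. 275.]
 [463. 345.]
 [189. 370.]
 [206. 302.]
 [427. 314.]
 [238. 332.]]
6 [-2.015 -0.519  2.18   0.005 -0.034  0.003]
4 [-3.697 -0.533  3.98   0.005 -0.069  0.003]
2 [-5.575 -0.547  5.706  0.005 -0.104  0.003]
0 [-7.461 -0.562  7.486  0.005 -0.139  0.003]
-2 [-8.837 -0.568  7.775  0.005 -0.173  0.003]
```

View pics/m6.png

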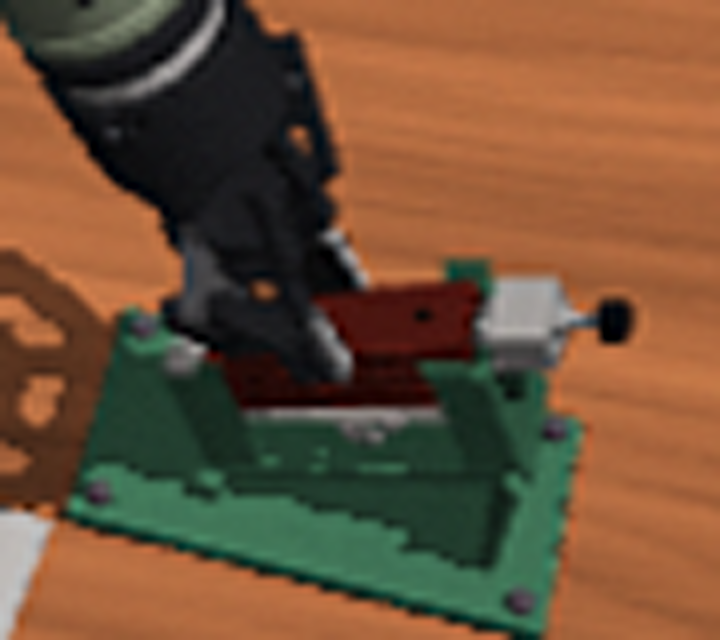

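The knob has moved right, from (602,321) to (612,321), so the bolt is being driven back. I keep levelling.

```bash
python3 -m crank '[[[0.25,-2,-0.5,2.2,0,-0.034,0],[0.25,-3.7,-0.5,4,0,-0.069,0],[0.25,-5.6,-0.5,5.7,0,-0.104,0],[0.25,-7.5,-0.5,7.5,0,-0.139,0],[0.25,-7.5,-0.5,7.5,0,-0.139,0]]]'
python3 - <<'E'
from h import *
np.set_printoptions(precision=3,suppress=True)
s=eyes.grab_frame("scene")
cv2.imwrite("pics/m7.png",cv2.resize(s[170:250,295:385],None,fx=8,fy=8,interpolation=2)[:, :,::-1])
s=eyes.grab_frame("top")
cv2.imwrite("pics/m7t.png",cv2.resize(s[160:215,130:220],None,fx=8,fy=8,interpolation=2)[:, :,::-1])
s=manip.read_state();p,Rs=scalepose(s);print(pk(p),pocketR().inv().apply(s["force"]),s["ft_torque"],(pocketR().inv()*Rs).as_rotvec(degrees=True))
P=slab(*p,Rs)
print(np.round((proj("scene",P)-[295,170]+.5)*8-.5))
print(np.round((proj("top",P)-[130,160]+.5)*8-.5))
E
```

```text
t: 19.0
eef_pos: [0.5514, 0.2055, 0.0527]
tcp_rot: [-0.137, 0.723, 0.659, 0.156]
force: [1.6, -1.5, 8.0]
grip_width: 0.329
[  0.802  -1.259 -14.169] [ 1.996 -0.391  6.084] [ 0.282 -0.1   -0.006] [-0.322 -0.031  0.127]
[[491. 301.]
 [476. 371.]
 [189. 371.]
 [207. 303.]
 [438. 336.]
 [241. 336.]]
[[156. 238.]
 [167. 143.]
 [488. 189.]
 [478. 281.]
 [213. 198.]
 [435. 228.]]
```

View pics/m7.png

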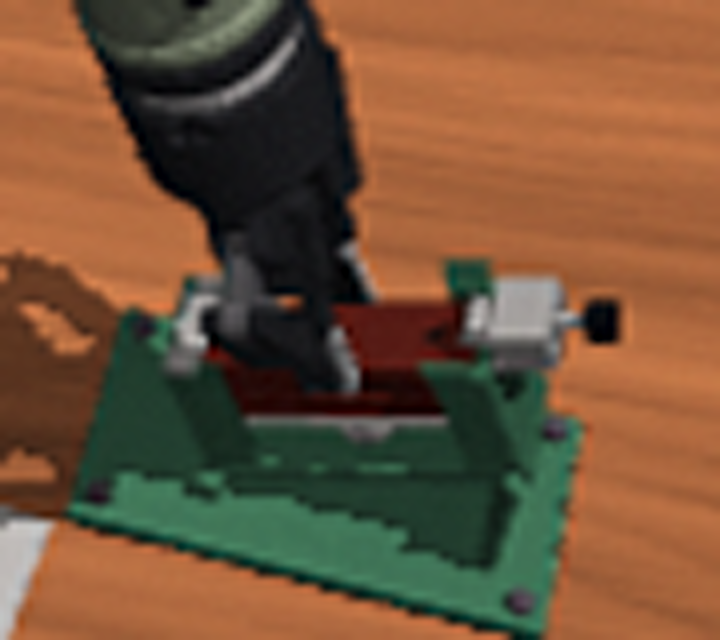

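View pics/m7t.png

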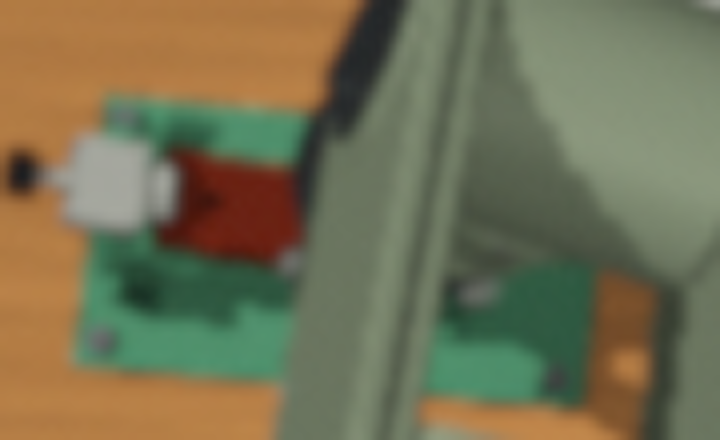

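The knob is back at (602,321), so the bolt has sprung out over the scale. I ease the scale up against lip and bolt, then release.

```bash
python3 -m crank '[[[0.25,0,0,-1.2,0,0,0],[0.25,0,0,-2.5,0,0,0],[0.25,0,0,-3.2,0,0,0],[0.36,0,0,-3.2,0,0,0],[0.5,0,0,-3.2,0,0,0],[0.6,0,0,-3.2,0,0,0],[0.6,0,0,-3.2,0,0,0],[0.6,0,0,-3.2,0,0,0]]]' 30
python3 - <<'E'
from h import *
np.set_printoptions(precision=3,suppress=True)
s=manip.read_state();print(s["force"],s["grip_width"])
s=eyes.grab_frame("scene")
cv2.imwrite("pics/m8.png",cv2.resize(s[170:250,295:385],None,fx=8,fy=8,interpolation=2)[:, :,::-1])
E
```

```text
t: 19.9
eef_pos: [0.5486, 0.2035, 0.0533]
tcp_rot: [-0.139, 0.723, 0.659, 0.154]
force: [-0.1, 0.4, -0.5]
grip_width: 0.601
[-0.064  0.35  -0.472] 0.601408276529327
```

View pics/m8.png

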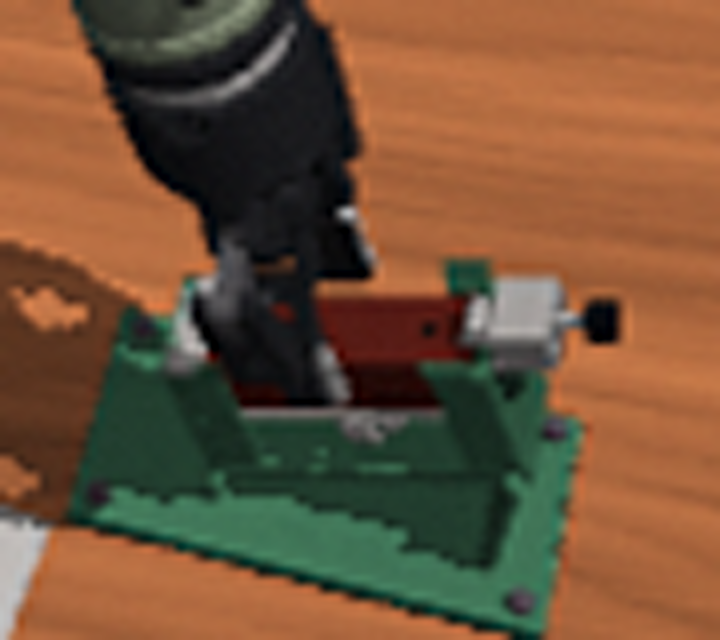

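The scale lies flat, with its hole at (429,328), the same place as the stack's hole at the start. I retreat along the tool axis.

```bash
python3 -m crank '[[[0.6,0,0,-8,0,0,0],[0.6,0,0,-20,0,0,0],[0.6,0,0,-45,0,0,0],[0.6,0,0,-80,0,0,0],[0.6,0,0,-120,0,0,0],[0.6,0,0,-155,0,0,0],[0.6,0,0,-180,0,0,0],[0.6,0,0,-190,0,0,0],[0.6,0,0,-190,0,0,0],[0.6,0,0,-190,0,0,0],[0.6,0,0,-190,0,0,0]]]'
python3 - <<'E'
from h import *
np.set_printoptions(precision=3,suppress=True)
s=manip.read_state();print(s["force"],s["joint_vel"])
s=eyes.grab_frame("scene");cv2.imwrite("pics/f_full.png",s[:,:,::-1])
cv2.imwrite("pics/f1.png",cv2.resize(s[190:255,295:385],None,fx=8,fy=8,interpolation=2)[:, :,::-1])
s=eyes.grab_frame("top")
cv2.imwrite("pics/f1t.png",cv2.resize(s[160:220,125:215],None,fx=8,fy=8,interpolation=2)[:, :,::-1])
E
```

```text
t: 21.05
eef_pos: [0.5404, 0.1274, 0.2257]
tcp_rot: [-0.14, 0.723, 0.659, 0.153]
force: [-0.4, 1.3, -0.2]
grip_width: 0.599
[-0.353  1.253 -0.234] [ 0.002  0.004 -0.003  0.002  0.    -0.001]
```

View pics/f_full.png

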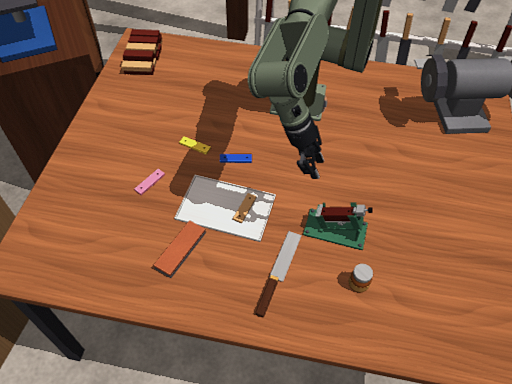

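View pics/f1.png

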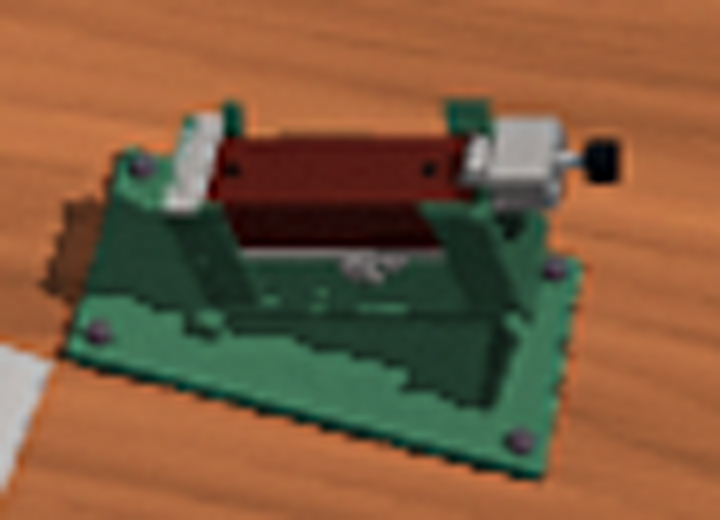

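View pics/f1t.png

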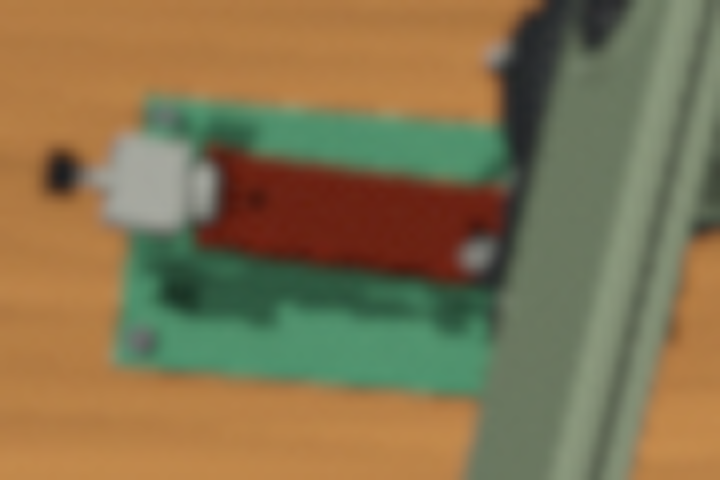

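The scale lies in the pocket: holes at (232,168) and (429,168) against (235,167) and (429,168) at the start. The knob is at (602,161), as before. The stack's lower edge in the same crop has dropped by about 12 px, one scale thicker. The bystanders are at their starting pixels.

```bash
python3 -c "
from rig import manip
print(manip.sign_off())"
```

```text
the job is handed in; nothing more can be done
None
```

The dark red scale is loaded in the magazine, and I handed the job in at about 21 s of the 45 s allowed. I picked it from the tray, hooked its low end under the lip with the stack pressed down, and levelled it until the bolt sprang back over it. I then eased it up against lip and bolt, released it and drew back.

**Last checks:**
- **Position:** the scale's pin holes appear within about 0.4 px (roughly 0.8 mm) of where the old top scale's holes were, so it is flat and centred.
- **Latch:** the bolt knob is back at its starting pixel, and the stack is visibly one scale thicker.
- **Robot and bystanders:** wrist force is near zero with the arm clear. The pale scale, knife, whetstone and jar look unmoved.

**What disagreed:** the fingertips stood about 38 mm behind the reported TCP instead of a few mm. My first few closings missed above the scale, and I found the grasp depth by probing. The in-hand model was off by about 1 mm, which I corrected from the images. I could not read the follower and bolt joints directly, so those are judged from the pictures only.

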